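Load and clamp the herb specimen press

TASK

Move all the specimen cassettes, those stacked in the steel rack and any lying on the bench, one at a time into the blue press, each lying flat between the corner guides on top of the last, then lower the hinged head gently by its black bar until it is fully shut. Clamp it evenly with the four red T-knobs, crossing each time to the diagonally opposite knob: in a first pass turn each only about half way (an eighth of a turn clockwise), then in a second pass, again crosswise, turn each on to its stop at a quarter turn. Leave the other things on the bench where they are.

Things in the scene. Friction and masses are not known exactly. Their poses are not given: they have to be found in the camera images.
- cassette1: specimen cassette: a flat aluminium-edged plate 150 (x) x 60 (y) x 12 (z) mm, about 0.26 kg, with a white paper face and a green leaf pattern on both faces; origin at the centre of its underside, x along its length. The cassettes lie loosely on one another in the rack, 12 mm apart in height, and one may lie flat on the bench to the right of the press, where the bench is otherwise free; three or four are present in all. Grip it across its 60 mm width at mid-length
- cassette2: specimen cassette: a flat aluminium-edged plate 150 (x) x 60 (y) x 12 (z) mm, about 0.26 kg, with a white paper face and a green leaf pattern on both faces; origin at the centre of its underside, x along its length. The cassettes lie loosely on one another in the rack, 12 mm apart in height, and one may lie flat on the bench to the right of the press, where the bench is otherwise free; three or four are present in all. Grip it across its 60 mm width at mid-length
- cassette3: specimen cassette: a flat aluminium-edged plate 150 (x) x 60 (y) x 12 (z) mm, about 0.26 kg, with a white paper face and a green leaf pattern on both faces; origin at the centre of its underside, x along its length. The cassettes lie loosely on one another in the rack, 12 mm apart in height, and one may lie flat on the bench to the right of the press, where the bench is otherwise free; three or four are present in all. Grip it across its 60 mm width at mid-length
- cassette4: specimen cassette: a flat aluminium-edged plate 150 (x) x 60 (y) x 12 (z) mm, about 0.26 kg, with a white paper face and a green leaf pattern on both faces; origin at the centre of its underside, x along its length. The cassettes lie loosely on one another in the rack, 12 mm apart in height, and one may lie flat on the bench to the right of the press, where the bench is otherwise free; three or four are present in all. Grip it across its 60 mm width at mid-length
- rack: low fixed steel rack that holds the stack: base plate 210 x 130 x 10 mm with four L-shaped corner posts up to 44 mm; origin at the centre of its underside on the bench, x along the cassettes' length. The cassettes have 8 mm play to the posts; the long sides are open for 110 mm at mid-length, for the fingers
- press: fixed blue specimen press: base plate 260 x 190 x 12 mm with four L-shaped steel corner guides up to 68 mm above the bench, around the bay; origin on the bench under the bay's centre, x along its length from the handle end (-x) to the hinge (+x). The hinge line runs along y, 130 mm beyond the origin in +x and 80 mm above the bench. The head, when shut, covers the bay: a blue plate 160 mm wide and 12 mm thick, top at 86 mm
- bay (a point): centre of the floor of the press bay, 12 mm above the bench, axes as the press. Cassettes lie here lengthwise along x (either end first), stacked; 8 mm play to the guides each way; the long sides are open for 110 mm at mid-length, for the fingers. With four in, the stack tops out 48 mm above this point
- head_bar (a point): centre of the black round bar (14 mm thick, 110 mm long, along the press's y, 90 mm free between its arms) on the free edge of the head, 257 mm from the hinge line and 42 mm beyond the head plate's edge; axes turn with the head. Shut, it lies 80 mm above the bench at the robot's end of the press; open, it stands above the hinge
- head (a joint): opening angle of the press head in rad: 0 fully shut (level), about 1.65 (upright) as it starts, 1.8 at most. A stiff hinge: the head stays where it is left, and needs about 6 N at the bar to move. Under it hangs a light sprung steel platen (130 x 50 mm, reaching 34 mm below the hinge line) that sits down on the cassettes by itself
- knob_fl (a joint): turn of the red T-knob at the robot's end, left (-x, +y) corner of the head, in rad: 0 slack (its bar along the press's length, start 0 to 0.2), growing clockwise seen from above, 1.57 at the stop (bar across the press). Stiff, about 0.2 N m; stays where it is left. The knob diagonally across the head is knob_br
- knob_fl_bar (a point): middle of the red bar of knob_fl: bar 60 (x) x 14 (y) x 22 (z) mm, white line along its top, this point 11 mm under its top, on the turning axis; axes turn with the bar. With the head shut it is 109 mm above the bench, and the bar's underside 12 mm above the head plate. Knob axes lie 60 mm along x and 55 mm along y from the bay's centre
- knob_fr (a joint): turn of the red T-knob at the robot's end, right (-x, -y) corner of the head, in rad: 0 slack (its bar along the press's length, start 0 to 0.2), growing clockwise seen from above, 1.57 at the stop (bar across the press). Stiff, about 0.2 N m; stays where it is left. The knob diagonally across the head is knob_bl
- knob_fr_bar (a point): middle of the red bar of knob_fr: bar 60 (x) x 14 (y) x 22 (z) mm, white line along its top, this point 11 mm under its top, on the turning axis; axes turn with the bar. With the head shut it is 109 mm above the bench, and the bar's underside 12 mm above the head plate. Knob axes lie 60 mm along x and 55 mm along y from the bay's centre
- knob_bl (a joint): turn of the red T-knob at the hinge end, left (+x, +y) corner of the head, in rad: 0 slack (its bar along the press's length, start 0 to 0.2), growing clockwise seen from above, 1.57 at the stop (bar across the press). Stiff, about 0.2 N m; stays where it is left. The knob diagonally across the head is knob_fr
- knob_bl_bar (a point): middle of the red bar of knob_bl: bar 60 (x) x 14 (y) x 22 (z) mm, white line along its top, this point 11 mm under its top, on the turning axis; axes turn with the bar. With the head shut it is 109 mm above the bench, and the bar's underside 12 mm above the head plate. Knob axes lie 60 mm along x and 55 mm along y from the bay's centre
- knob_br (a joint): turn of the red T-knob at the hinge end, right (+x, -y) corner of the head, in rad: 0 slack (its bar along the press's length, start 0 to 0.2), growing clockwise seen from above, 1.57 at the stop (bar across the press). Stiff, about 0.2 N m; stays where it is left. The knob diagonally across the head is knob_fl
- knob_br_bar (a point): middle of the red bar of knob_br: bar 60 (x) x 14 (y) x 22 (z) mm, white line along its top, this point 11 mm under its top, on the turning axis; axes turn with the bar. With the head shut it is 109 mm above the bench, and the bar's underside 12 mm above the head plate. Knob axes lie 60 mm along x and 55 mm along y from the bay's centre
- sample_tray: steel tray 200 x 120 x 45 mm on the bench, a bystander to be left alone; origin at the centre of its underside
- clipboard: clipboard with paper, 210 x 150 mm, a bystander to be left alone; origin at the centre of its underside
- marker: black marker pen, 130 mm long, a bystander to be left alone; origin at the centre of its underside
- mortar: white ceramic mortar bowl, 100 mm across, 60 mm high, a bystander to be left alone; origin at the centre of its underside
- jar_amber: amber jar, 64 mm across, 90 mm high, a bystander to be left alone; origin at the centre of its underside
- jar_white: white jar with blue cap, 60 mm across, 100 mm high, a bystander to be left alone; origin at the centre of its underside
- spatula: spatula with a wooden handle lying on the bench, about 200 mm long, a bystander to be left alone; origin at the centre of its underside

How it is judged:
By the outcome, as a careful person would: the job done as asked, in the order asked, and still so for the second after the job is handed in, with the robot touching nothing.
Of cassette3, cassette4 only 1 to 2 are there at a start; the rules pass over those that are not, and their reading is None.
At some moment in a run one of cassette1, cassette2, cassette3, cassette4 may be knocked a few centimetres aside while the robot is not near it.
Once in a run the grip may slacken for a moment while it holds something.
It also fails if it takes over 210 s, if anything falls off the work surface, if the arm or the gripper's body presses on something with over 40 N, if the wrist force passes 120 N, or if a joint passes its speed limit or range.

ROBOT

A 6-joint arm with a two-finger parallel gripper is mounted at the origin on the work surface. World frame = base frame: x ahead of the robot, y to its left, z up, the work surface at z = 0. Lengths are in m, angles in rad, forces in N, time in s.
With the tool pointing down it reaches from about 0.3 to 0.875 m from the base axis. Payload 6.4 kg.
Tool frame: the origin (TCP) lies at the very end of the fingers, on their centre line; the grasp point (between the pads) lies 19 mm behind it; z points along the fingers, y is the line along which they close (so a half turn about z gives the same grasp; the last joint's range is limited). The gripper opens to 85 mm and grips with 20 to 120 N. Pads are 22 mm wide; open, the fingers measure 114 mm over their backs; the gripper's body (76 mm by 85 mm) begins 54 mm behind the grasp point. The pads swing forward as they close: fully open they stand 13 mm farther back than shut.
Start: joints at [-1.461, 0.181, 1.607, -0, 1.354, -0.206], TCP at [0.179, -0.547, 0.231] pointing down, gripper open.
Joint ranges: [-2.99, 2.99], [-0.89, 2.07], [0.3, 2.58], [-1.14, 4.28], [0, 2.63], [-3.12, 3.12]. Speed limits (rad/s): [2.57, 2.57, 3.01, 3.14, 3.14, 3.14].

INTERFACE

Orientations are given as a unit quaternion [w, x, y, z].
In Python, from bench import telemetry, camera, ctrl, spotter gives the robot as it stands.
- The arm moves only by the tool send_rows, never from a script. Its argument "series" is a list of rows, each a list of 3 entries, a list of its own where there are three numbers: the turn, a rotation vector about the world's x, y, z in degrees, then the shift along the world's x, y, z in mm, then the closure, from -1 (fully open) to 1 (shut), so that 0 is half open. In form: [[[rx, ry, rz], [dx, dy, dz], gripper], ...]. A call has 1 to 10 rows; each row is the pose to reach, as a shift and turn from the pose commanded when the call began; what a row does not reach only later rows make up. A row lasts 1/8 s, in which the tool goes at most 62.5 mm and 10.7 degrees, less where a joint would pass 70% of its speed; a pose out of reach is approached as far as the arm can. A call with a gripper value outside its range is refused whole. The fingers move at their own pace and stop on an object; the grip force is fixed at half the most. Time passes only in rows, so rows that repeat a pose let the fingers close. It gives the time, the measured TCP pose, the force, the opening and the grip force at its end, in the units of the state.
- telemetry.get_obs(): the state, without advancing time (a new reading comes with each control period).
- camera(name): name is "scene" or "top" or "wrist"; returns a dict with "pixels" (480x640x3 uint8, red, green, blue), "camera_matrix" (3x3 intrinsics, pixels), "xyz" and "orientation" of the camera in the world. Camera axes: x right, y up, looking along -z (the intrinsics and any distortion apply to the point x, -y, -z); pixel columns grow to the right and rows downward; lengths in m; the calibration is good to about 2 mm. The wrist camera is an equidistant fisheye: a pixel r from the principal point sees the ray r / f radians off the axis. A picture is of the moment at which its call begins. There is no depth.
- ctrl.hand_in(): hands the job in; it is judged then, once.
Trained networks look in the newest picture that a camera, given by its name, has taken for a name from the list of things; names that differ only in an ending like _2 or _b are one class to them, and where a whole thing is asked for, a point or a joint stands for the part that bears it (a point fixed in the world has none). Each returns a list of dicts, best first, with "conf" (0 to 1); they miss things now and then, are a little off and sometimes report something else, mostly with a low value. They report only what shows in the picture. A call takes as long as a camera call.
- spotter.boxes_of(thing, camera): "xyz" ([x, y, z] in m, in world coordinates, good to about 4 mm: the middle of the surface that is visible of it).
- spotter.landmark_of(thing, camera): "xyz" ([x, y, z] in m, in world coordinates, good to about 4 mm: a listed point, or the origin of a listed thing).
The state is a dict: "time_s": time; "q": joint angles; "dq": joint speeds; "joint_efforts": joint torques, N m; "eef_pos": TCP position; "eef_rot": TCP orientation; "wrist_force": force on the tool from outside, world axes, zero at the start; "torque": the same for the moment, N m; "opening": opening from 0.0 (shut) to 1.0 (fully open); "grasp_force": force on a finger pad.
Only numpy, scipy, OpenCV 4.12 (cv2) and the standard library are available. Lean on these libraries where they do the work, as an engineer would, in place of code of your own. Each camera call takes 0.05 s, during which the arm holds its last target. There are 200 camera calls.

## Working session

There is one attempt and no reset: what is moved stays moved. The work goes in short steps, Python scripts to look and compute and a tool call to move; the robot and the scene stay as the last step left them, time stands still between calls to the robot, and variables do not carry over. Pictures are saved under pics/ and viewed, at most 14 in all, crops included, and the job is handed in when it is done.

Besides the shell and the picture viewer there is one more tool, called after "Request:" by a JSON object that holds its "method" and its "body". send_rows: Moves the arm, as the interface text tells. Its arguments: {"type":"object","properties":{"series":{"type":"array","items":{"type":"array"}}},"required":["series"]}

```bash
mkdir -p pics
python3 - <<'E'
from bench import telemetry, camera, ctrl, spotter
import cv2
o=telemetry.get_obs(); print({k:o[k] for k in('time_s','eef_pos','eef_rot','opening','wrist_force')})
for c in('scene','top'):
    d=camera(c); cv2.imwrite(f'pics/{c}0.png',d['pixels'][:,:,::-1]); print(c,d['xyz'],d['orientation'])
    for t in('cassette1','rack','press','head_bar','bay','knob_fl_bar'):
        for f in('boxes_of','landmark_of'):
            try: print(t,f,[([round(float(v),3) for v in r['xyz']],round(float(r['conf']),2)) for r in getattr(spotter,f)(t,c)][:5])
            except Exception as e: print(t,f,e)
print(telemetry.get_obs()['time_s'])
E
```

```text
{'time_s': 0.0, 'eef_pos': array([ 0.17850231, -0.54599318,  0.23038649]), 'eef_rot': array([-8.81249020e-04,  9.87559670e-01,  1.57242235e-01,  1.99539289e-05]), 'opening': 0.9993063001658766, 'wrist_force': array([-0.68019655,  0.50820089,  0.33951934])}
scene [1.11997449 0.67212258 1.32305727] [0.32856405 0.10193745 0.28547936 0.89451437]
cassette1 boxes_of [([0.537, 0.275, 0.037], 0.92), ([0.533, -0.302, 0.015], 0.8), ([0.576, 0.501, 0.002], 0.64), ([0.599, 0.255, 0.024], 0.47), ([0.709, -0.327, 0.05], 0.21)]
cassette1 landmark_of [([0.53, -0.304, 0.002], 0.87), ([0.531, 0.269, 0.023], 0.75), ([0.537, 0.265, 0.009], 0.66), ([0.578, 0.502, -0.003], 0.33)]
rack boxes_of [([0.556, 0.283, 0.012], 0.73), ([0.745, -0.087, 0.261], 0.65)]
rack landmark_of [([0.539, 0.267, -0.004], 0.78)]
press boxes_of [([0.654, -0.082, 0.018], 0.73), ([0.762, -0.172, 0.275], 0.3), ([0.77, -0.059, 0.273], 0.16)]
press landmark_of [([0.585, -0.098, 0.005], 0.66), ([0.53, -0.307, 0.001], 0.42)]
head_bar boxes_of [([0.742, -0.093, 0.262], 0.63), ([0.761, -0.164, 0.272], 0.3)]
head_bar landmark_of [([0.377, 
[... 662 characters left out ...]
, 0.62)]
rack boxes_of [([0.533, 0.255, 0.011], 0.97), ([0.365, -0.033, 0.015], 0.54)]
rack landmark_of [([0.541, 0.264, 0.003], 0.84), ([0.54, 0.261, 0.009], 0.36)]
press boxes_of [([0.672, -0.109, 0.013], 0.6), ([0.534, 0.253, 0.012], 0.31)]
press landmark_of [([0.586, -0.102, 0.002], 0.69)]
head_bar boxes_of [([0.724, -0.108, 0.252], 0.78)]
head_bar landmark_of [([0.74, -0.116, 0.335], 0.73)]
bay boxes_of [([0.669, -0.104, 0.016], 0.57), ([0.577, 0.512, 0.004], 0.26)]
bay landmark_of [([0.584, -0.098, 0.016], 0.67)]
knob_fl_bar boxes_of [([0.77, -0.059, 0.295], 0.61), ([0.325, 0.531, 0.002], 0.23)]
knob_fl_bar landmark_of [([0.769, -0.062, 0.264], 0.4), ([0.694, -0.347, -0.002], 0.3)]
1.3
```

View pics/scene0.png

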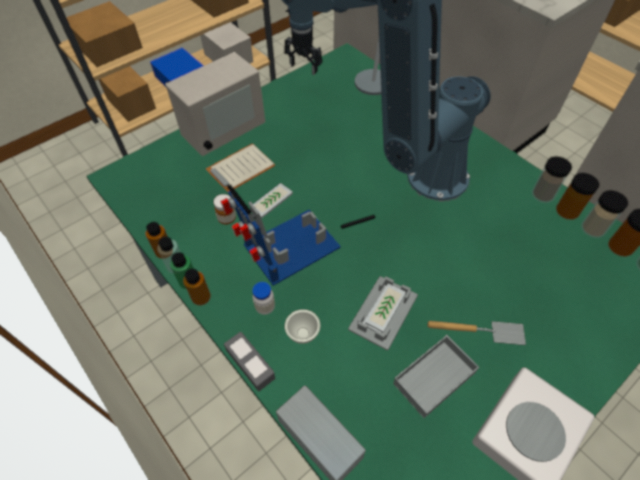

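View pics/top0.png

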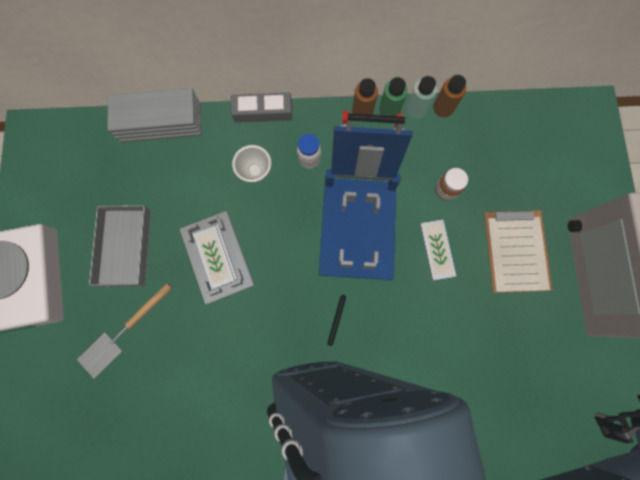

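The scene picture shows the upright head above the press, the rack with its stack at about (385,310), and one cassette on the bench at (270,200). In the top picture the rack is at (215,257), the press at (358,230) and the bench cassette at (438,250). Next I'll measure poses from the pixels.

```bash
cat > h.py <<'E'
from bench import telemetry, camera, ctrl, spotter
import cv2, numpy as np
from scipy.spatial.transform import Rotation as R
def Rc(d): return R.from_quat(d['orientation'],scalar_first=True).as_matrix()
def ray(d,uv,fish=False):
    K=np.array(d['camera_matrix']); uv=np.atleast_2d(uv).astype(float)
    x=(uv[:,0]-K[0,2])/K[0,0]; y=(uv[:,1]-K[1,2])/K[1,1]
    if fish:
        r=np.hypot(x,y)+1e-12; v=np.c_[x/r*np.sin(r),-y/r*np.sin(r),-np.cos(r)]
    else: v=np.c_[x,-y,-np.ones_like(x)]
    return v@Rc(d).T
def plane(d,uv,z,fish=False):
    v=ray(d,uv,fish); o=np.array(d['xyz']); return o+v*((z-o[2])/v[:,2])[:,None]
def proj(d,P,fish=False):
    K=np.array(d['camera_matrix']); p=(np.atleast_2d(P)-d['xyz'])@Rc(d); x,y,z=p[:,0],-p[:,1],-p[:,2]
    if fish:
        r=np.hypot(x,y)+1e-12; t=np.arctan2(r,z); x,y=x/r*t,y/r*t
    else: x,y=x/z,y/z
    return np.c_[x*K[0,0]+K[0,2],y*K[1,1]+K[1,2]]
def rects(d,mask,z,fish=False,amin=200):
    "fit rectangles in the world plane z to the blobs of mask"
    out=[]
    for c in cv2.findContours(mask.astype(np.uint8),cv2.RETR_EXTERNAL,cv2.CHAIN_APPROX_NONE)[0]:
        if cv2.contourArea(c)<amin: continue
        P=plane(d,c[:,0,:]+0.0,z,fish)[:,:2]*1000
        (cx,cy),(w,h),a=cv2.minAreaRect(P.astype(np.float32))
        if w<h: w,h,a=h,w,a-90
        out.append((np.round([cx,cy,w,h,(a+90)%180-90],1),c[:,0,:].mean(0).round()))
    return out
def masks(px):
    hsv=cv2.cvtColor(px,cv2.COLOR_RGB2HSV); H,S,V=[hsv[...,i].astype(int) for i in range(3)]
    return dict(white=(S<40)&(V>185),blue=(H>100)&(H<125)&(S>120),red=((H<6)|(H>174))&(S>150)&(V>90),notgreen=~((H>60)&(H<90)&(S>80)))
def show(name,px): cv2.imwrite(f'pics/{name}.png',px[:,:,::-1])
def lm(t,c,f='landmark_of',n=3): return [([round(float(v)*1000) for v in r['xyz']],round(float(r['conf']),2)) for r in getattr(spotter,f)(t,c)][:n]
E
python3 - <<'E'
from h import *
for c in('top','scene'):
    d=camera(c); m=masks(d['pixels']); print(c,d['camera_matrix'][0])
    for z in (12,34):
        print('white',z,*[r for r in rects(d,m['white'],z/1000) if c=='scene' or 1][:12],sep='\n  ')
    print('blue',*rects(d,m['blue'],.012),sep='\n  ')
    print('ng',*rects(d,m['notgreen'],.010),sep='\n  ')
E
```

```text
top [434.50244018   0.         322.82960832]
white
  12
  (array([538.4, 271.7, 148.1,  56.7,  18.6]), array([213., 257.]))
  (array([512.9, 755.2, 245.3, 112.7,   8.4]), array([ 25., 276.]))
  (array([ 531.9, -302.9,  144.1,   54.1,    7. ]), array([438., 250.]))
  (array([ 511.8, -507.9,  184.3,  130.1,   -0.8]), array([518., 254.]))
  (array([ 719. , -370.3,   54. ,   53.2,   -6. ]), array([456., 178.]))
  (array([961.2, 181.4,  50.3,  36. ,  87.5]), array([247., 103.]))
  (array([961. , 108.6,  47.5,  36. ,  87.5]), array([273., 102.]))
white
  34
  (array([534.8, 266.4, 145.1,  55.6,  18.6]), array([213., 257.]))
  (array([509.9, 740.1, 240.4, 110.5,   8.4]), array([ 25., 276.]))
  (array([ 528.5, -296.7,  141.3,   53. ,    7. ]), array([438., 250.]))
  (array([ 508.8, -497.6,  180.6,  127.5,   -0.8]), array([518., 254.]))
  (array([ 711.8, -362.8,   52.9,   52.1,   -6. ]), array([456., 178.]))
  (array([949.2, 177.8,  49.3,  35.2,  87.5]), array([247., 103.]))
  (array([949. , 106.5,  46.5,  35.3,  87.5]), array([273., 102.]))
blue
  (array([833.7,  18.5,  57.5,  54. ,  -2.5]),
[... 2173 characters left out ...]

  (array([569.7, 497.9, 223.6, 129.7,  -2.2]), array([435., 375.]))
  (array([938.9, 130.3, 179.7,  66.7, -89.8]), array([249., 361.]))
  (array([381.6, 483.2, 280.4,  69.7, -46.1]), array([480., 329.]))
  (array([759.4, 145.4, 109.3, 106.4,  49.6]), array([302., 325.]))
  (array([790. ,  -5.6, 116.8,  66.9,  54.5]), array([263., 297.]))
  (array([539.9, 264.2, 223.4, 134.1,  19.4]), array([383., 312.]))
  (array([ 927.1, -170. ,  137.4,   68.7,   74.1]), array([196., 287.]))
  (array([ 923.5, -376.7,  211.3,   76. ,   82.2]), array([164., 247.]))
  (array([ 588.9, -301.9,  600.9,  294.7,   82.2]), array([264., 212.]))
  (array([ 291. , -368.3, 3239.3, 2226.7,  -40.8]), array([291., 184.]))
```

Request:
{"method": "send_rows", "body": {"series": [[[0,0,-11],[352,243,0],-1],[[0,0,-11],[352,243,0],-1],[[0,0,-11],[352,243,0],-1],[[0,0,-11],[352,243,0],-1],[[0,0,-11],[352,243,0],-1],[[0,0,-11],[352,243,0],-1],[[0,0,-11],[352,243,0],-1],[[0,0,-11],[352,243,0],-1],[[0,0,-11],[352,243,0],-1]]}}

```text
time_s: 2.52
eef_pos: [0.5304, -0.3035, 0.231]
eef_rot: [-0.0, 0.998, 0.062, -0.0]
wrist_force: [-0.1, -0.7, -0.2]
opening: 1.0
grasp_force: 0.0
```

Run:
```python
from h import *
d=camera('wrist'); show('w1',d['pixels']); o=telemetry.get_obs(); print(o['time_s'],o['eef_pos'],R.from_quat(o['eef_rot'],scalar_first=True).as_matrix().round(3),d['xyz'],d['camera_matrix'],Rc(d).round(2))
m=masks(d['pixels']);print(*rects(d,m['white'],.012,1),sep='\n'); print(*rects(d,m['blue'],.012,1),sep='\n')
for t in('cassette1','bay','press','rack'): print(t,lm(t,'wrist'))
```

```text
2.575 [ 0.52995627 -0.30406155  0.23112637] [[ 0.992  0.123 -0.001]
 [ 0.123 -0.992 -0.   ]
 [-0.001 -0.    -1.   ]] [ 0.59740752 -0.29449931  0.37223077] [[371.64829954   0.         317.3073686 ]
 [  0.         371.64829954 236.99139838]
 [  0.           0.           1.        ]] [[ 0.12  0.96  0.26]
 [-0.99  0.12  0.03]
 [ 0.   -0.26  0.96]]
(array([ 544.6, -326.8,  129.5,    5. ,    6.4]), array([343., 193.]))
(array([ 541.5, -297.8,  128.8,   49.9,    6.6]), array([304., 171.]))
(array([ 718.4, -357.7,   68.7,   62.5,  -77.7]), array([396.,  27.]))
(array([606.1, -72.1, 267.2, 260.2,  -4.8]), array([137., 127.]))
cassette1 [([530, -303, 0], 0.81)]
bay [([583, -104, 9], 0.77)]
press [([588, -104, 0], 0.89)]
rack []
```

View pics/w1.png

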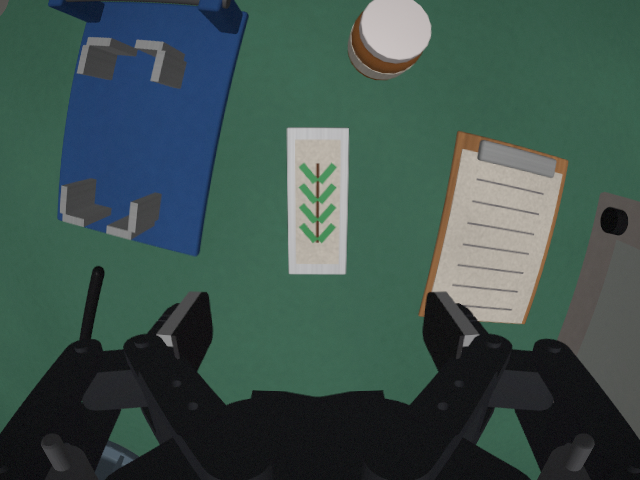

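The wrist picture shows the cassette with corners at about (288,128) and (347,274), aligned with the tool. The press base front corners are at (199,255) and (59,218). Jar and clipboard are clear of it.

```bash
cat >> h.py <<'E'
def K_from(img): pass
E
python3 - <<'E'
from h import *
d=camera('wrist'); m=masks(d['pixels'])
print([r for r in rects(d,m['notgreen'],.012,1) if 100<r[0][2]<250])
# press base polygon: bottom-right edge lines in the world
P=plane(d,[(199,254),(59,218),(246,20)],.012,1)*1000; print(P.round(1))
print(np.degrees(np.arctan2(*(P[0]-P[1])[[1,0]]))+90,np.degrees(np.arctan2(*(P[2]-P[0])[[1,0]])),np.hypot(*(P[0]-P[1])[:2]))
ys=[c[0] for c in[0]]
b=m['blue'].astype(np.uint8); e=[];f=[]
for v in range(40,240,4):
    u=np.where(b[v,:260])[0].max(); e.append((u+.5,v))
for u in range(70,190,4):
    v=np.where(b[:,u])[0].max(); f.append((u,v+.5))
for s in(e,f):
    Q=plane(d,s,.012,1)[:,:2]*1000; vx,vy,x0,y0=cv2.fitLine(Q.astype(np.float32),cv2.DIST_HUBER,0,.01,.01).ravel(); print(np.degrees(np.arctan2(vy,vx)),x0,y0)
E
```

```text
[(array([ 534. , -302.1,  149.1,   61. ,    6.8]), array([316., 199.]))]
[[ 4.652e+02 -1.861e+02  1.200e+01]
 [ 4.849e+02 -4.000e-01  1.200e+01]
 [ 7.083e+02 -2.122e+02  1.200e+01]]
-6.066961470268481 -6.128745950806491 186.73319215726548Traceback (most recent call last):
  File "<stdin>", line 7, in <module>
TypeError: 'int' object is not subscriptable
```

Request:
{"method": "send_rows", "body": {"series": [[[0,0,0],[2,1,-60],-1],[[0,0,0],[2,1,-120],-1],[[0,0,0],[2,1,-180],-1],[[0,0,0],[2,1,-210],-1],[[0,0,0],[2,1,-225],-1],[[0,0,0],[2,1,-232],-1],[[0,0,0],[2,1,-232],0.1],[[0,0,0],[2,1,-232],1],[[0,0,0],[2,1,-232],1],[[0,0,0],[2,1,-232],1]]}}

```text
time_s: 4.08
eef_pos: [0.5339, -0.3037, 0.0014]
eef_rot: [0.001, 0.998, 0.062, 0.001]
wrist_force: [-0.5, -1.2, 6.1]
opening: 0.677
grasp_force: 65.2
```

Request:
{"method": "send_rows", "body": {"series": [[[0,0,0],[0,0,40],1],[[0,0,0],[0,0,100],1],[[0,0,0],[0,0,140],1],[[0,0,-13],[48,200,140],1],[[0,0,-13],[48,200,140],1],[[0,0,-13],[48,200,140],1],[[0,0,-13],[48,200,140],1],[[0,0,-13],[48,200,140],1],[[0,0,-13],[48,200,140],1]]}}

```text
time_s: 5.2
eef_pos: [0.5805, -0.1038, 0.1393]
eef_rot: [0.0, 0.999, -0.052, -0.0]
wrist_force: [0.3, 0.4, -2.9]
opening: 0.671
grasp_force: 65.8
```

Run:
```python
from h import *
d=camera('wrist'); show('w2',d['pixels']); o=telemetry.get_obs(); print(o['time_s'],o['eef_pos'],o['opening'],o['grasp_force'],o['wrist_force'],R.from_quat(o['eef_rot'],scalar_first=True).as_matrix().round(3)[:,0])
for t in('bay','press','head_bar'): print(t,lm(t,'wrist'),lm(t,'top'),lm(t,'scene'))
```

```text
5.25 [ 0.58043123 -0.10407857  0.13932306] 0.6746378673400483 65.78404068946838 [ 0.24524369  0.28429123 -2.21178537] [ 0.995 -0.104  0.   ]
bay [] [([584, -101, 14], 0.91)] [([584, -99, 12], 0.92), ([795, 14, -5], 0.4)]
press [] [([589, -103, -2], 0.7)] []
head_bar [] [([742, -119, 334], 0.77), ([696, -343, 2], 0.23)] [([741, -118, 335], 0.95), ([538, 262, 12], 0.28)]
```

View pics/w2.png

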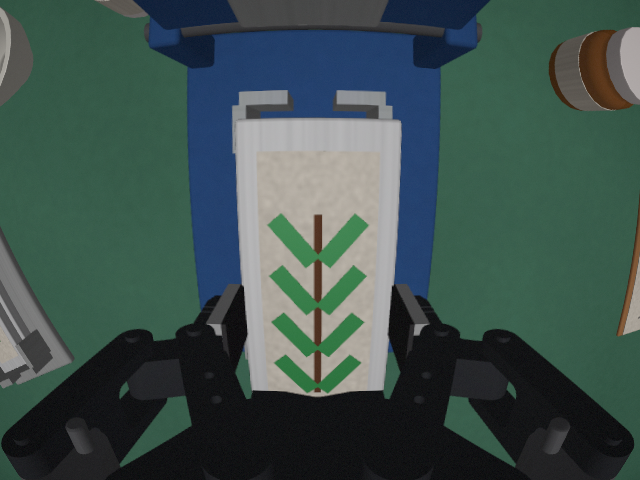

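The wrist picture shows the cassette held squarely. The far guides' top corners are at about (240,93) and (386,93), and the blue base edges at u≈187 and 440.

Run:
```python
from h import *
d=camera('wrist'); px=d['pixels']; m=masks(px)['blue']
C=np.array([584,-101.5]);a=np.radians(-6.1);u=np.array([np.cos(a),np.sin(a)]);n=np.array([-u[1],u[0]])
loc=lambda uv,z:np.round(np.c_[(plane(d,uv,z,1)[:,:2]*1000-C)@u,(plane(d,uv,z,1)[:,:2]*1000-C)@n],1)
L=[];Rr=[]
for v in range(80,240,10):
    c=np.where(m[v])[0]; L.append((c.min(),v)); Rr.append((c.max()+1,v))
l=loc(L,.012);r=loc(Rr,.012);print(l[::3],r[::3],'mid',((l[:,1].mean()+r[:,1].mean())/2))
for s in(l,r):print(np.degrees(np.polyfit(s[:,0],s[:,1],1)[0]))
print('guides',loc([(240,93),(290,91),(336,91),(386,93)],.068).tolist(),loc([(233,106),(391,106)],.068).tolist())
print('cass far corners',loc([(236,120),(401,120)],.139+.010).tolist())
cv2.imwrite('pics/w2c.png',cv2.resize(px[70:170,210:420,::-1],None,fx=3.5,fy=3.5,interpolation=cv2.INTER_CUBIC))
```

```text
[[110.6  94. ]
 [ 87.7  94. ]
 [ 65.1  94.5]
 [ 42.5  94.6]
 [ 19.5  94.3]
 [ -4.   94.4]] [[110.7 -92.6]
 [ 87.8 -91.9]
 [ 65.3 -91.7]
 [ 42.7 -91.8]
 [ 19.9 -92.4]
 [ -3.6 -91.7]] mid 1.1812499999999986
-0.354106716767757
-0.057660058036460654
guides [[90.9, 43.3], [91.0, 14.6], [91.0, -11.3], [90.8, -39.8]] [[83.4, 47.4], [83.3, -42.7]]
cass far corners [[70.9, 28.0], [71.1, -30.4]]
```

View pics/w2c.png

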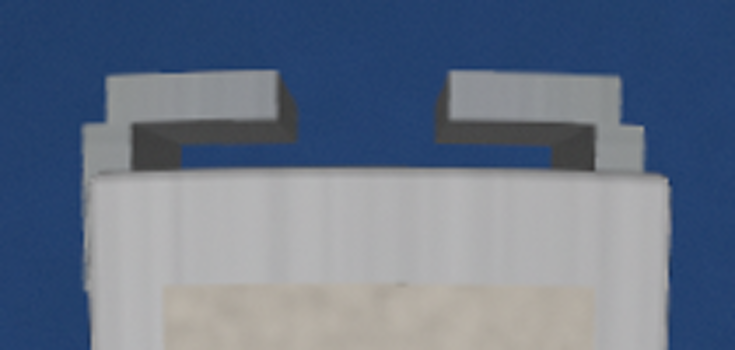

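Lateral bay centre is about +1.5 mm off my estimate and the cassette has to go 4.7, 2.8 mm. Lowering it in.

Request:
{"method": "send_rows", "body": {"series": [[[0,0,-0.3],[5,3,-40],1],[[0,0,-0.3],[5,3,-80],1],[[0,0,-0.3],[5,3,-100],1],[[0,0,-0.3],[5,3,-115],1],[[0,0,-0.3],[5,3,-121],1],[[0,0,-0.3],[5,3,-124],1],[[0,0,-0.3],[5,3,-124],1],[[0,0,-0.3],[5,3,-124],-1],[[0,0,-0.3],[5,3,-124],-1],[[0,0,-0.3],[5,3,-124],-1]]}}

```text
time_s: 7.0
eef_pos: [0.586, -0.0997, 0.0158]
eef_rot: [0.0, 0.999, -0.054, 0.0]
wrist_force: [0.3, -0.3, 0.6]
opening: 1.001
grasp_force: 0.0
```

Request:
{"method": "send_rows", "body": {"series": [[[0,0,0],[0,0,60],-1],[[0,0,0],[0,0,120],-1],[[0,0,12],[-20,60,160],-1],[[0,0,25],[-48,364,190],-1],[[0,0,25],[-48,364,190],-1],[[0,0,25],[-48,364,190],-1],[[0,0,25],[-48,364,190],-1],[[0,0,25],[-48,364,190],-1],[[0,0,25],[-48,364,190],-1],[[0,0,25],[-48,364,190],-1]]}}

```text
time_s: 8.25
eef_pos: [0.5374, 0.2645, 0.2052]
eef_rot: [0.0, 0.986, 0.164, -0.0]
wrist_force: [-0.1, -0.5, 0.2]
opening: 1.0
grasp_force: 0.0
```

Run:
```python
from h import *
d=camera('wrist'); show('w3',d['pixels']); o=telemetry.get_obs(); print(o['time_s'],o['eef_pos'],R.from_quat(o['eef_rot'],scalar_first=True).as_matrix().round(3)[:,0])
m=masks(d['pixels']);
for z in(.022,.034,.046):print(z,*rects(d,m['white'],z,1),sep='\n')
for t in('cassette1','rack'): print(t,lm(t,'wrist'),lm(t,'top'),lm(t,'scene'))
t=camera('top');print(*rects(t,masks(t['pixels'])['white'],.03),sep='\n')
```

```text
8.3 [0.53760676 0.26353832 0.20501355] [ 0.947  0.322 -0.001]
0.022
(array([561.2, 301.9,  76.4,   5.2,  18.2]), array([285., 175.]))
0.034
(array([562.7, 301.3,  73.6,   5. ,  18.2]), array([285., 175.]))
0.046
(array([564.1, 300.8,  70.7,   4.9,  18.2]), array([285., 175.]))
cassette1 [([585, -100, 14], 0.9), ([536, 270, 21], 0.82), ([766, 166, 1], 0.16)] [([538, 264, 23], 0.94), ([534, -302, 2], 0.74), ([540, 261, 8], 0.73)] [([531, -303, 0], 0.78), ([531, 268, 23], 0.61), ([538, 264, 9], 0.5)]
rack [] [([539, 263, 4], 0.71)] [([540, 266, 0], 0.82)]
(array([525.6, 264.4, 125.3,  56.7,  18.6]), array([214., 260.]))
(array([510.4, 742.7, 241.4, 111.2,   8.4]), array([ 25., 276.]))
(array([ 509.3, -499.3,  181.4,  128.2,   -0.8]), array([518., 254.]))
(array([583.3, -99.5, 144.5,  55.4,  -6.4]), array([358., 232.]))
(array([ 713.1, -364.2,   53.1,   52.3,   -6. ]), array([456., 178.]))
(array([951.4, 178.5,  49.5,  35.4,  87.5]), array([247., 103.]))
(array([951.2, 106.9,  46.7,  35.4,  87.5]), array([273., 102.]))
```

View pics/w3.png

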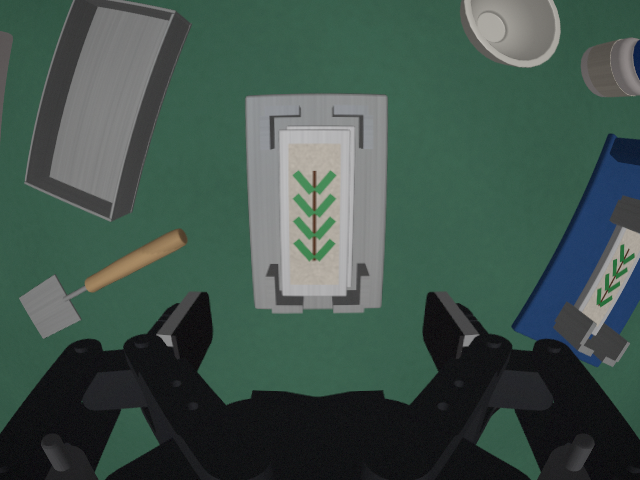

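The wrist picture shows two slightly offset cassettes in the rack: the upper one spans about (279,130) to (349,296) and the lower one shows to its right and far side. The one in the press, at lower right, is flat between the guides.

Run:
```python
from h import *
d=camera('wrist'); px=d['pixels']; cv2.imwrite('pics/w3c.png',cv2.resize(px[90:320,240:395,::-1],None,fx=2.6,fy=2.6,interpolation=cv2.INTER_CUBIC))
uv=[(279.5,130),(351,130),(347.5,296),(281.5,295)]
for z in(.022,.034,.046):
    P=plane(d,uv,z,1)[:,:2]*1000;print(z,P.mean(0).round(1),[np.hypot(*(P[i]-P[j])).round(1) for i,j in((0,1),(1,2),(2,3),(3,0))],[np.degrees(np.arctan2(*(P[i]-P[j])[::-1])).round(1) for i,j in((0,3),(1,2))])
```

```text
0.022 [534.8 265.2] [np.float64(61.8), np.float64(154.3), np.float64(63.2), np.float64(153.4)] [np.float64(18.1), np.float64(18.6)]
0.034 [537.3 266. ] [np.float64(59.5), np.float64(148.6), np.float64(60.8), np.float64(147.7)] [np.float64(18.1), np.float64(18.6)]
0.046 [539.8 266.7] [np.float64(57.2), np.float64(142.9), np.float64(58.5), np.float64(142.1)] [np.float64(18.1), np.float64(18.6)]
```

View pics/w3c.png

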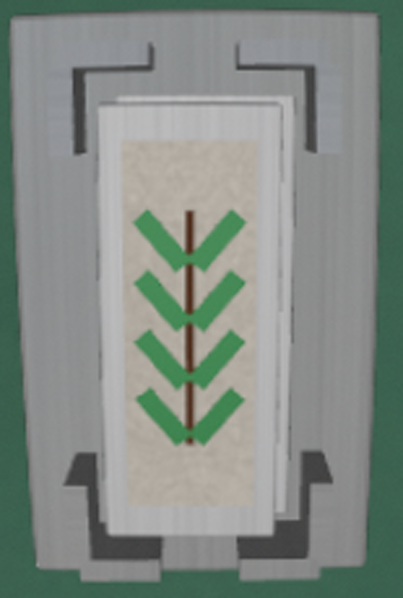

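Request:
{"method": "send_rows", "body": {"series": [[[0,0,-0.4],[0,3,-60],-1],[[0,0,-0.4],[0,3,-120],-1],[[0,0,-0.4],[0,3,-155],-1],[[0,0,-0.4],[0,3,-172],-1],[[0,0,-0.4],[0,3,-180],-1],[[0,0,-0.4],[0,3,-180],0.1],[[0,0,-0.4],[0,3,-180],1],[[0,0,-0.4],[0,3,-180],1],[[0,0,-0.4],[0,3,-180],1],[[0,0,-0.4],[0,3,-180],1]]}}

```text
time_s: 9.95
eef_pos: [0.539, 0.2679, 0.0278]
eef_rot: [-0.0, 0.987, 0.16, 0.002]
wrist_force: [-2.1, -1.3, 5.6]
opening: 0.665
grasp_force: 62.7
```

Request:
{"method": "send_rows", "body": {"series": [[[0,0,0],[0,0,30],1],[[0,0,0],[0,0,80],1],[[0,0,0],[0,0,120],1],[[0,0,-24.6],[48,-367,120],1],[[0,0,-24.6],[48,-367,120],1],[[0,0,-24.6],[48,-367,120],1],[[0,0,-24.6],[48,-367,120],1],[[0,0,-24.6],[48,-367,120],1],[[0,0,-24.6],[48,-367,120],1],[[0,0,-24.6],[48,-367,120],1]]}}

```text
time_s: 11.2
eef_pos: [0.5862, -0.1043, 0.1463]
eef_rot: [0.001, 0.998, -0.057, 0.001]
wrist_force: [-0.1, 0.3, -3.1]
opening: 0.661
grasp_force: 64.7
```

Run:
```python
from h import *
d=camera('wrist'); px=d['pixels']; o=telemetry.get_obs(); print(o['time_s'],o['eef_pos'],o['opening'],o['grasp_force'],o['wrist_force'],R.from_quat(o['eef_rot'],scalar_first=True).as_matrix().round(3)[:,0])
t=camera('top')['pixels'][180:300,170:400]
img=np.vstack([cv2.resize(px[60:420],(460,259)),cv2.resize(t,(460,240))]); show('w4',img)
```

```text
11.25 [ 0.58572994 -0.10178214  0.14592835] 0.6560082280220076 64.74372577853501 [ 0.67228408 -0.03535361 -3.59995548] [ 0.994 -0.112  0.001]
```

View pics/w4.png

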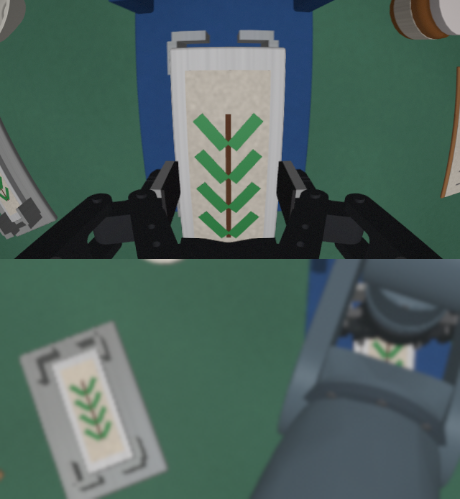

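Request:
{"method": "send_rows", "body": {"series": [[[0,0,0],[0,1,-40],1],[[0,0,0],[0,1,-80],1],[[0,0,0],[0,1,-98],1],[[0,0,0],[0,1,-108],1],[[0,0,0],[0,1,-112],1],[[0,0,0],[0,1,-114],1],[[0,0,0],[0,1,-114],1],[[0,0,0],[0,1,-114],-1],[[0,0,0],[0,1,-114],-1],[[0,0,0],[0,1,-114],-1]]}}

```text
time_s: 12.55
eef_pos: [0.586, -0.0988, 0.0318]
eef_rot: [0.0, 0.999, -0.054, 0.0]
wrist_force: [-0.1, -0.0, 0.8]
opening: 1.003
grasp_force: 0.0
```

Request:
{"method": "send_rows", "body": {"series": [[[0,0,0],[0,0,60],-1],[[0,0,0],[0,0,120],-1],[[0,0,12],[-20,60,160],-1],[[0,0,24.6],[-47,363,170],-1],[[0,0,24.6],[-47,363,170],-1],[[0,0,24.6],[-47,363,170],-1],[[0,0,24.6],[-47,363,170],-1],[[0,0,24.6],[-47,363,170],-1],[[0,0,24.6],[-47,363,170],-1],[[0,0,24.6],[-47,363,170],-1]]}}

```text
time_s: 13.8
eef_pos: [0.5385, 0.2643, 0.2012]
eef_rot: [0.0, 0.987, 0.16, -0.0]
wrist_force: [0.3, -0.1, 1.4]
opening: 0.994
grasp_force: 0.0
```

Run:
```python
from h import *
d=camera('wrist'); px=d['pixels']; o=telemetry.get_obs(); print(o['time_s'],o['eef_pos'],o['opening'],R.from_quat(o['eef_rot'],scalar_first=True).as_matrix().round(3)[:,0])
print('c',lm('cassette1','wrist'))
t=camera('top');print(*rects(t,masks(t['pixels'])['white'],.036),sep='\n')
img=np.zeros((598,640,3),np.uint8); img[:,:403]=cv2.resize(px[90:320,240:395],(403,598)); img[:360,403:637]=cv2.resize(px[120:380,471:640],(234,360)); img[360:560,403:603]=cv2.resize(t['pixels'][180:280,308:408],(200,200)); show('w5',img)
```

```text
13.85 [0.53867142 0.2634551  0.20109271] 1.0016954680854158 [ 0.949  0.315 -0.   ]
c [([585, -94, 23], 0.79), ([583, -99, 15], 0.67), ([541, 264, 8], 0.62)]
(array([527.3, 256.1, 121.9,  55.5,  18.5]), array([216., 258.]))
(array([509.5, 738.6, 240.2, 110.6,   8.4]), array([ 25., 276.]))
(array([ 508.4, -496.6,  180.3,  127.5,   -0.9]), array([518., 254.]))
(array([582.1, -98.9, 145. ,  55.8,  -6. ]), array([358., 232.]))
(array([ 711.2, -362.1,   52.8,   52. ,   -6. ]), array([456., 178.]))
(array([948.1, 177.5,  49.2,  35.2,  87.5]), array([247., 103.]))
(array([948. , 106.3,  46.4,  35.2,  87.5]), array([273., 102.]))
```

View pics/w5.png

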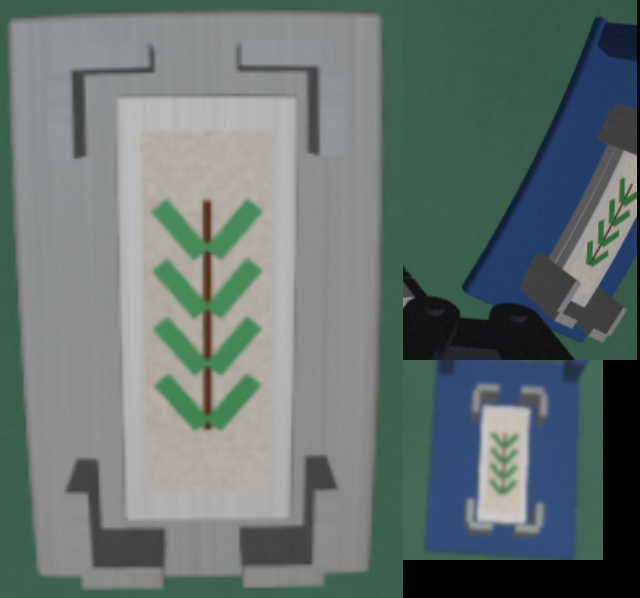

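The rack crop shows one last cassette with image corners about (285,128), (354,128), (351,289), (288.5,290). The press crops show the two placed cassettes flat within the guides.

Run:
```python
from h import *
d=camera('wrist')
uv=[(285.4,127.7),(353.8,127.7),(351,289.3),(288.5,290.2)]
for z in(.010,.022,.034):
    P=plane(d,uv,z,1)[:,:2]*1000;print(z,P.mean(0).round(1),[np.hypot(*(P[i]-P[j])).round(1) for i,j in((0,1),(1,2),(2,3),(3,0))],[np.degrees(np.arctan2(*(P[i]-P[j])[::-1])).round(1) for i,j in((0,3),(1,2))])
```

```text
0.01 [539.6 261. ] [np.float64(60.5), np.float64(153.1), np.float64(60.9), np.float64(153.9)] [np.float64(18.3), np.float64(18.4)]
0.022 [541.9 261.9] [np.float64(58.3), np.float64(147.6), np.float64(58.7), np.float64(148.3)] [np.float64(18.3), np.float64(18.4)]
0.034 [544.2 262.7] [np.float64(56.1), np.float64(142.0), np.float64(56.5), np.float64(142.8)] [np.float64(18.3), np.float64(18.4)]
```

Request:
{"method": "send_rows", "body": {"series": [[[0,0,0],[2.5,-2,-60],-1],[[0,0,0],[2.5,-2,-120],-1],[[0,0,0],[2.5,-2,-160],-1],[[0,0,0],[2.5,-2,-178],-1],[[0,0,0],[2.5,-2,-187],-1],[[0,0,0],[2.5,-2,-187],0.1],[[0,0,0],[2.5,-2,-187],1],[[0,0,0],[2.5,-2,-187],1],[[0,0,0],[2.5,-2,-187],1],[[0,0,0],[2.5,-2,-187],1]]}}

```text
time_s: 15.25
eef_pos: [0.5426, 0.2629, 0.0171]
eef_rot: [-0.0, 0.987, 0.16, 0.002]
wrist_force: [-2.9, -0.7, 7.3]
opening: 0.642
grasp_force: 61.7
```

Request:
{"method": "send_rows", "body": {"series": [[[0,0,0],[0,0,30],1],[[0,0,0],[0,0,80],1],[[0,0,0],[0,0,130],1],[[0,0,-24.6],[45,-361,130],1],[[0,0,-24.6],[45,-361,130],1],[[0,0,-24.6],[45,-361,130],1],[[0,0,-24.6],[45,-361,130],1],[[0,0,-24.6],[45,-361,130],1],[[0,0,-24.6],[45,-361,130],1],[[0,0,-24.6],[45,-361,130],1]]}}

```text
time_s: 16.5
eef_pos: [0.5873, -0.1027, 0.1463]
eef_rot: [0.001, 0.998, -0.057, 0.002]
wrist_force: [-0.5, 1.2, 0.4]
opening: 0.0
grasp_force: 0.0
```

Run:
```python
from h import *
d=camera('wrist'); px=d['pixels']; o=telemetry.get_obs(); print(o['time_s'],o['eef_pos'],o['opening'],o['grasp_force'],o['wrist_force'],R.from_quat(o['eef_rot'],scalar_first=True).as_matrix().round(3)[:,0])
t=camera('top')['pixels'][180:300,170:400]
img=np.vstack([cv2.resize(px[60:420],(460,259)),cv2.resize(t,(460,240))]); show('w6',img)
```

```text
16.55 [ 0.58682238 -0.10047909  0.14589462] -0.0020087270265269764 0.0 [ 0.05447717 -0.0965531   0.78225722] [ 0.994 -0.111  0.003]
```

View pics/w6.png

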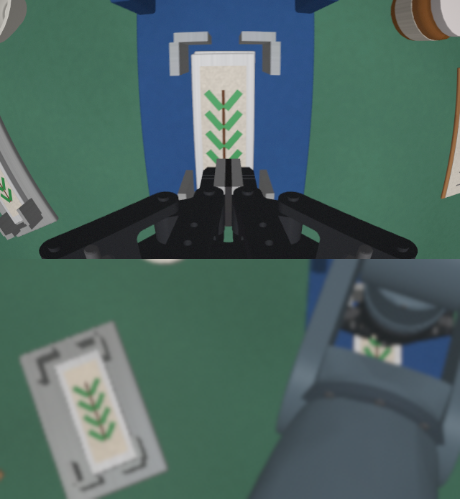

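The gripper came up empty: the third cassette is still in the rack, so I gripped too high or it slackened. I'll go back and look again.

Request:
{"method": "send_rows", "body": {"series": [[[0,0,12],[-20,60,60],-1],[[0,0,24.6],[-47,364,57],-1],[[0,0,24.6],[-47,364,57],-1],[[0,0,24.6],[-47,364,57],-1],[[0,0,24.6],[-47,364,57],-1],[[0,0,24.6],[-47,364,57],-1],[[0,0,24.6],[-47,364,57],-1],[[0,0,24.6],[-47,364,57],-1],[[0,0,24.6],[-47,364,57],-1]]}}

```text
time_s: 17.73
eef_pos: [0.539, 0.2646, 0.2013]
eef_rot: [0.0, 0.987, 0.16, -0.0]
wrist_force: [-0.0, -0.1, 0.9]
opening: 1.004
grasp_force: 0.0
```

Run:
```python
from h import *
d=camera('wrist'); px=d['pixels']; o=telemetry.get_obs(); print(o['time_s'],o['eef_pos'],o['opening'],R.from_quat(o['eef_rot'],scalar_first=True).as_matrix().round(3)[:,0])
print('c',lm('cassette1','wrist'))
show('w7',cv2.resize(px[90:320,240:395],(403,598)))
```

```text
17.775 [0.53920558 0.26424102 0.20126699] 1.0007053262755512 [ 0.949  0.314 -0.   ]
c [([583, -97, 14], 0.97), ([540, 258, 8], 0.67), ([584, -97, 25], 0.63)]
```

View pics/w7.png

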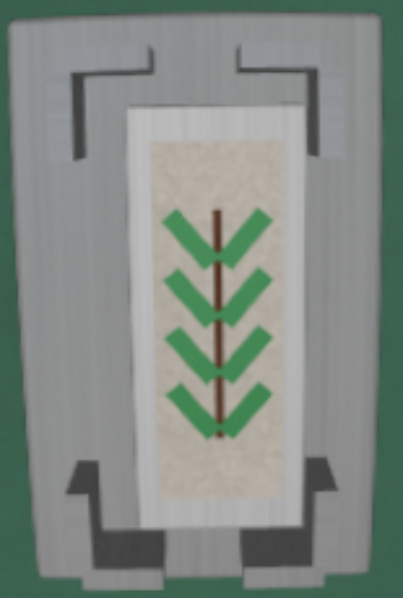

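The crop shows the cassette shifted right in the rack, with image corners (289,131.5), (357,131), (356.5,292), (294,293).

Run:
```python
from h import *
d=camera('wrist')
uv=[(289.2,131.5),(356.9,130.8),(356.5,291.9),(293.8,292.7)]
for z in(.022,):
    P=plane(d,uv,z,1)[:,:2]*1000;print(z,P.mean(0).round(1),[np.hypot(*(P[i]-P[j])).round(1) for i,j in((0,1),(1,2),(2,3),(3,0))],[np.degrees(np.arctan2(*(P[i]-P[j])[::-1])).round(1) for i,j in((0,3),(1,2))])
```

```text
0.022 [540.9 258.4] [np.float64(57.8), np.float64(147.7), np.float64(59.1), np.float64(147.6)] [np.float64(19.0), np.float64(19.5)]
```

Request:
{"method": "send_rows", "body": {"series": [[[0,0,0.9],[1.5,-6,-60],-1],[[0,0,0.9],[1.5,-6,-120],-1],[[0,0,0.9],[1.5,-6,-160],-1],[[0,0,0.9],[1.5,-6,-182],-1],[[0,0,0.9],[1.5,-6,-191],-1],[[0,0,0.9],[1.5,-6,-191],0.1],[[0,0,0.9],[1.5,-6,-191],1],[[0,0,0.9],[1.5,-6,-191],1],[[0,0,0.9],[1.5,-6,-191],1],[[0,0,0.9],[1.5,-6,-191],1]]}}

```text
time_s: 19.12
eef_pos: [0.542, 0.2596, 0.012]
eef_rot: [-0.0, 0.986, 0.168, 0.001]
wrist_force: [-0.9, -1.2, 5.8]
opening: 0.672
grasp_force: 65.5
```

Request:
{"method": "send_rows", "body": {"series": [[[0,0,0],[0,0,15],1],[[0,0,0],[0,0,60],1],[[0,0,0],[0,0,60],1],[[0,0,0],[0,0,60],1]]}}

```text
time_s: 19.62
eef_pos: [0.54, 0.2593, 0.07]
eef_rot: [0.0, 0.986, 0.168, -0.0]
wrist_force: [-0.0, 0.6, -3.9]
opening: 0.675
grasp_force: 66.0
```

Request:
{"method": "send_rows", "body": {"series": [[[0,0,0],[0,0,50],1],[[0,0,-12],[15,-60,75],1],[[0,0,-25.5],[45.5,-359,75],1],[[0,0,-25.5],[45.5,-359,75],1],[[0,0,-25.5],[45.5,-359,75],1],[[0,0,-25.5],[45.5,-359,75],1],[[0,0,-25.5],[45.5,-359,75],1],[[0,0,-25.5],[45.5,-359,75],1],[[0,0,-25.5],[45.5,-359,75],1],[[0,0,-25.5],[45.5,-359,75],1]]}}

```text
time_s: 20.88
eef_pos: [0.5854, -0.0979, 0.1443]
eef_rot: [-0.0, 0.999, -0.053, -0.001]
wrist_force: [0.2, 0.1, -2.8]
opening: 0.675
grasp_force: 66.9
```

Run:
```python
from h import *
d=camera('wrist'); px=d['pixels']; o=telemetry.get_obs(); print(o['time_s'],o['eef_pos'],o['opening'],o['grasp_force'],o['wrist_force'],R.from_quat(o['eef_rot'],scalar_first=True).as_matrix().round(3)[:,0])
hsv=cv2.cvtColor(px,cv2.COLOR_RGB2HSV); 
C=np.array([584.9,-100.1]);a=np.radians(-6.2);u=np.array([np.cos(a),np.sin(a)]);n=np.array([-u[1],u[0]])
for v in(126,140,160,180):
    w=np.where(hsv[v,200:440,1]<60)[0]+200; P=plane(d,[(w.min(),v),(w.max()+1,v)],o['eef_pos'][2]+.010,1)[:,:2]*1000-C; print(v,w.min(),w.max(),(P@u).round(1),(P@n).round(1))
w=np.where(hsv[60:200,313,1]<60)[0]+60; P=plane(d,[(313,w.min())],o['eef_pos'][2]+.010,1)[:,:2]*1000-C; print('far edge',w.min(),P@u)
```

```text
20.925 [ 0.58564802 -0.09791159  0.14464899] 0.6729907034637606 66.88357830047607 [ 0.10695111 -0.78696585 -2.88094327] [ 0.994 -0.106 -0.001]
126 235 400 [72.4 72.5] [ 32.  -26.5]
140 235 400 [67.4 67.5] [ 32.1 -26.6]
160 235 399 [60.2 60.3] [ 32.3 -26.4]
180 236 398 [53.  53.1] [ 32.2 -26.3]
far edge 122 [73.1971746]
```

Request:
{"method": "send_rows", "body": {"series": [[[0,0,0],[1,-2,-40],1],[[0,0,0],[1,-2,-70],1],[[0,0,0],[1,-2,-90],1],[[0,0,0],[1,-2,-100],1],[[0,0,0],[1,-2,-104],1],[[0,0,0],[1,-2,-105],1],[[0,0,0],[1,-2,-105],1],[[0,0,0],[1,-2,-105],-1],[[0,0,0],[1,-2,-105],-1],[[0,0,0],[1,-2,-105],-1]]}}

```text
time_s: 22.18
eef_pos: [0.5875, -0.1018, 0.0408]
eef_rot: [0.0, 0.999, -0.054, 0.0]
wrist_force: [-0.2, -0.4, 0.7]
opening: 0.998
grasp_force: 0.0
```

Request:
{"method": "send_rows", "body": {"series": [[[0,0,0],[0,0,60],-1],[[0,0,0],[0,0,120],-1],[[0,0,0],[-60,20,170],-1],[[0,0,0],[-120,20,200],-1],[[0,0,0],[-150,20,200],-1],[[0,0,0],[-150,20,200],-1],[[0,0,0],[-150,20,200],-1],[[0,0,0],[-150,20,200],-1]]}}

```text
time_s: 23.18
eef_pos: [0.4378, -0.0817, 0.24]
eef_rot: [-0.0, 0.999, -0.054, -0.0]
wrist_force: [0.6, 0.0, -1.0]
opening: 1.0
grasp_force: 0.0
```

Run:
```python
from h import *
d=camera('wrist'); px=d['pixels']; show('w8',px); o=telemetry.get_obs(); print(o['time_s'],o['eef_pos'],o['q'].round(2))
print(d['xyz'])
t=camera('top');print('c',lm('cassette1','wrist'),lm('cassette1','top'))
s=camera('scene')
for c in('wrist','top','scene'):print(c,[(k,lm(k,c,n=1)) for k in('head_bar','knob_fl_bar')],lm('head_bar',c,'boxes_of',1))
```

```text
23.225 [ 0.43769182 -0.08164419  0.23980242] [-0.45 -0.13  1.91  0.    1.37  1.23]
[ 0.50487156 -0.08829901  0.38119369]
c [([585, -103, 35], 0.68)] [([583, -104, 35], 0.83)]
wrist [('head_bar', []), ('knob_fl_bar', [])] [([547, -90, 15], 0.42)]
top [('head_bar', [([741, -116, 336], 0.63)]), ('knob_fl_bar', [([768, -62, 265], 0.51)])] [([723, -112, 250], 0.84)]
scene [('head_bar', [([740, -119, 335], 0.98)]), ('knob_fl_bar', [([769, -65, 259], 0.63)])] [([743, -91, 257], 0.88)]
```

View pics/w8.png

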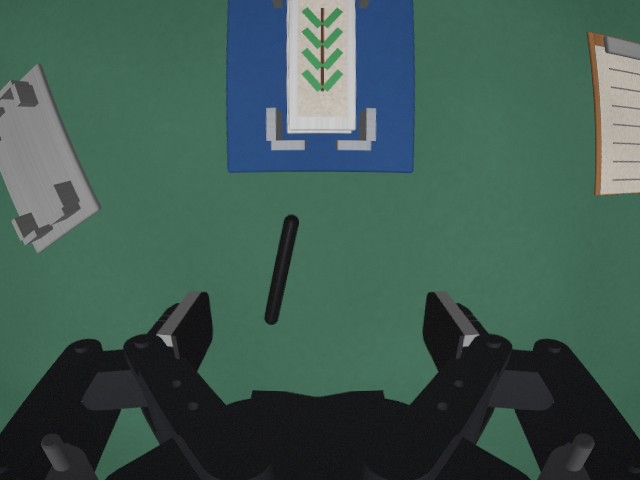

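The three cassettes lie stacked squarely in the guides and the rack at left is empty. Next I'll go above the head bar with the tool turned 90°.

Request:
{"method": "send_rows", "body": {"series": [[[0,0,10],[0,0,60],-1],[[0,0,20],[30,0,120],-1],[[0,0,30],[60,-10,170],-1],[[0,0,40],[110,-15,180],-0.4],[[0,0,50],[165,-20,180],-0.4],[[0,0,60],[220,-30,180],-0.4],[[0,0,70],[270,-35,180],-0.4],[[0,0,80],[303,-36,180],-0.4],[[0,0,90],[303,-36,180],-0.4],[[0,0,90],[303,-36,180],-0.4]]}}

```text
time_s: 25.12
eef_pos: [0.7404, -0.1176, 0.4191]
eef_rot: [-0.001, 0.745, 0.667, -0.0]
wrist_force: [-1.3, -0.1, 0.7]
opening: 0.699
grasp_force: 0.0
```

Run:
```python
from h import *
d=camera('wrist'); px=d['pixels']; show('w9',px); o=telemetry.get_obs(); print(o['time_s'],o['eef_pos'],o['opening'],o['q'].round(2),R.from_quat(o['eef_rot'],scalar_first=True).as_matrix().round(3)[:,0])
print(d['xyz'],lm('head_bar','wrist'),lm('knob_fl_bar','wrist'))
print(proj(d,[[.7415,-.117,.335],[.7415+.0059,-.117+.0547,.335],[.7415-.0059,-.117-.0547,.335]],1))
```

```text
25.175 [ 0.7401103  -0.11756261  0.41993054] 0.7018548180438561 [-0.32  0.53  0.79  0.    1.83 -0.2 ] [0.112 0.994 0.   ]
[ 0.74847781 -0.05053841  0.56039713] [([741, -117, 337], 0.58)] [([768, -62, 266], 0.83)]
[[318.27887708 244.73079393]
 [318.05102167 157.0657907 ]
 [318.44988424 321.79189981]]
```

View pics/w9.png

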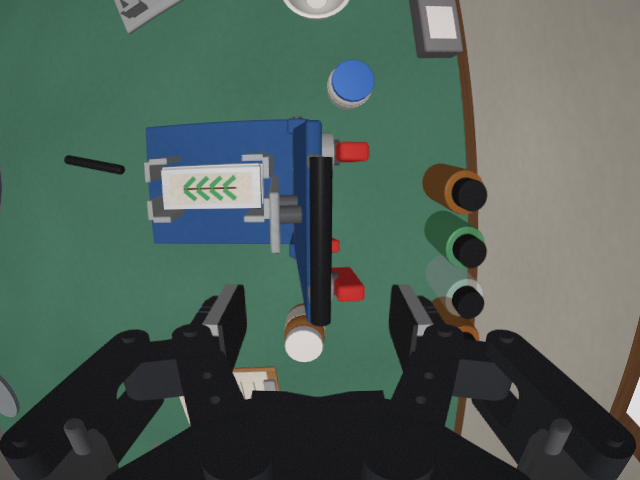

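The picture shows the bar at column ≈320, rows 157 to 325, matching my projection (318). The knobs are off to the right, out of the fingers' way. I'll descend and grip the bar.

Request:
{"method": "send_rows", "body": {"series": [[[0,0,0],[1.5,0,-50],-0.4],[[0,0,0],[1.5,0,-85],-0.4],[[0,0,0],[1.5,0,-103],-0.4],[[0,0,0],[1.5,0,-103],0.2],[[0,0,0],[1.5,0,-103],0.5],[[0,0,0],[1.5,0,-103],0.75],[[0,0,0],[1.5,0,-103],1],[[0,0,0],[1.5,0,-103],1],[[0,0,0],[1.5,0,-103],1]]}}

```text
time_s: 26.4
eef_pos: [0.7424, -0.1178, 0.3203]
eef_rot: [0.002, 0.744, 0.668, 0.001]
wrist_force: [-0.1, 0.8, 5.8]
opening: 0.138
grasp_force: 58.4
```

Run:
```python
import numpy as np
r,h=257,80;th0=np.radians(96.1);u=np.array([.9942,-.1080])
n=40
for k in range(1,n+1):
    th=th0*(1-k/n); tilt=20*max(0,(k-10)/(n-10))
    t=np.radians(tilt)
    bar=lambda th,t:np.array([-r*np.cos(th)-19*0+19*np.sin(t), r*np.sin(th)-19*np.cos(t)])
    # tcp = bar + 19*toolz ; toolz=(sin t,-cos t)
    p=bar(th,t)-bar(th0,0); x,y=p[0]*u
    print(k,round(np.degrees(th)),[round(-tilt*.108,1),round(-tilt*.994,1),0],[round(x,1),round(y,1),round(p[1],1)])
```

```text
1 94 [0.0, 0.0, 0] [np.float64(-10.7), np.float64(1.2), np.float64(0.9)]
2 91 [0.0, 0.0, 0] [np.float64(-21.4), np.float64(2.3), np.float64(1.4)]
3 89 [0.0, 0.0, 0] [np.float64(-32.1), np.float64(3.5), np.float64(1.4)]
4 86 [0.0, 0.0, 0] [np.float64(-42.8), np.float64(4.6), np.float64(1.0)]
5 84 [0.0, 0.0, 0] [np.float64(-53.5), np.float64(5.8), np.float64(0.1)]
6 82 [0.0, 0.0, 0] [np.float64(-64.1), np.float64(7.0), np.float64(-1.2)]
7 79 [0.0, 0.0, 0] [np.float64(-74.7), np.float64(8.1), np.float64(-3.0)]
8 77 [0.0, 0.0, 0] [np.float64(-85.1), np.float64(9.2), np.float64(-5.3)]
9 74 [0.0, 0.0, 0] [np.float64(-95.5), np.float64(10.4), np.float64(-7.9)]
10 72 [0.0, 0.0, 0] [np.float64(-105.8), np.float64(11.5), np.float64(-11.0)]
11 70 [-0.1, -0.7, 0] [np.float64(-115.7), np.float64(12.6), np.float64(-14.5)]
12 67 [-0.1, -1.3, 0] [np.float64(-125.4), np.float64(13.6), np.float64(-18.5)]
13 65 [-0.2, -2.0, 0] [np.float64(-135.0), np.float64(14.7), np.float64(-22.9)]
14 62 [-0.3, -2.7, 0] [np.float64(-144.4), np.float64(15.7), np.float64(-27.6)]
15 60 [-0.4, -3.3, 0] [np.float64(-153.6
[... 1366 characters left out ...]
4(-263.6), np.float64(28.6), np.float64(-170.3)]
33 17 [-1.7, -15.2, 0] [np.float64(-266.7), np.float64(29.0), np.float64(-180.5)]
34 14 [-1.7, -15.9, 0] [np.float64(-269.4), np.float64(29.3), np.float64(-190.8)]
35 12 [-1.8, -16.6, 0] [np.float64(-271.6), np.float64(29.5), np.float64(-201.3)]
36 10 [-1.9, -17.2, 0] [np.float64(-273.4), np.float64(29.7), np.float64(-211.8)]
37 7 [-1.9, -17.9, 0] [np.float64(-274.8), np.float64(29.9), np.float64(-222.4)]
38 5 [-2.0, -18.6, 0] [np.float64(-275.7), np.float64(30.0), np.float64(-233.0)]
39 2 [-2.1, -19.2, 0] [np.float64(-276.2), np.float64(30.0), np.float64(-243.7)]
40 0 [-2.2, -19.9, 0] [np.float64(-276.2), np.float64(30.0), np.float64(-254.4)]
```

Request:
{"method": "send_rows", "body": {"series": [[[0,0,0],[-10.7,1.2,0.9],1],[[0,0,0],[-21.4,2.3,1.4],1],[[0,0,0],[-32.1,3.5,1.4],1],[[0,0,0],[-42.8,4.6,1],1],[[0,0,0],[-53.5,5.8,0],1],[[0,0,0],[-64.1,7,-1.2],1],[[0,0,0],[-74.7,8.1,-3],1],[[0,0,0],[-85.1,9.2,-5.3],1],[[0,0,0],[-95.5,10.4,-8],1],[[0,0,0],[-105.8,11.5,-11],1]]}}

```text
time_s: 27.65
eef_pos: [0.6369, -0.1064, 0.3092]
eef_rot: [0.003, 0.744, 0.668, 0.002]
wrist_force: [3.1, 0.1, 7.9]
opening: 0.139
grasp_force: 62.6
```

Request:
{"method": "send_rows", "body": {"series": [[[-0.1,-0.7,0],[-9.9,1.1,-3.5],1],[[-0.1,-1.3,0],[-19.6,2.1,-7.5],1],[[-0.2,-2,0],[-29.2,3.2,-11.9],1],[[-0.3,-2.7,0],[-38.6,4.2,-16.6],1],[[-0.4,-3.3,0],[-47.8,5.2,-21.8],1],[[-0.4,-4,0],[-56.7,6.2,-27.4],1],[[-0.5,-4.6,0],[-65.4,7.1,-33.3],1],[[-0.6,-5.3,0],[-73.9,8,-39.6],1],[[-0.6,-6,0],[-82.1,8.9,-46.3],1],[[-0.7,-6.6,0],[-90,9.8,-53.3],1]]}}

```text
time_s: 28.9
eef_pos: [0.546, -0.0964, 0.2541]
eef_rot: [0.044, 0.743, 0.667, 0.039]
wrist_force: [0.1, 0.8, 5.5]
opening: 0.139
grasp_force: 65.7
```

Request:
{"method": "send_rows", "body": {"series": [[[-0.1,-0.7,0],[-7.6,0.8,-7.3],1],[[-0.2,-1.4,0],[-14.8,1.6,-15],1],[[-0.2,-2,0],[-21.8,2.3,-23],1],[[-0.3,-2.7,0],[-28.4,3.1,-31.2],1],[[-0.4,-3.3,0],[-34.7,3.7,-39.8],1],[[-0.5,-4,0],[-40.6,4.4,-48.6],1],[[-0.5,-4.7,0],[-46.1,5,-57.6],1],[[-0.6,-5.3,0],[-51.3,5.5,-66.9],1],[[-0.7,-6,0],[-56,6.1,-76.4],1],[[-0.7,-6.7,0],[-60.4,6.5,-86.1],1]]}}

```text
time_s: 30.15
eef_pos: [0.4847, -0.0897, 0.166]
eef_rot: [0.086, 0.739, 0.663, 0.078]
wrist_force: [0.7, -0.1, 1.7]
opening: 0.137
grasp_force: 67.0
```

Run:
```python
from h import *
o=telemetry.get_obs(); print(o['time_s'],o['eef_pos'],o['q'].round(2),o['wrist_force'])
s=camera('scene');t=camera('top');w=camera('wrist')
for c in('scene','top','wrist'):print(c,lm('head_bar',c,n=2),lm('knob_fl_bar',c,n=5))
show('w10',np.hstack([cv2.resize(s['pixels'][130:330,150:390],(400,333)),cv2.resize(w['pixels'],(400,300)).repeat(1,0)[:333] if 0 else cv2.copyMakeBorder(cv2.resize(w['pixels'],(400,300)),0,33,0,0,cv2.BORDER_CONSTANT)]))
```

```text
30.15 [ 0.48473334 -0.08969311  0.16602218] [-0.48 -0.1   2.05  0.1   0.97 -0.42] [ 0.72035708 -0.083949    1.66802353]
scene [([481, -90, 185], 0.9), ([692, -345, -3], 0.28)] [([558, -44, 182], 0.55)]
top [([582, -104, -2], 0.2)] [([558, -37, 179], 0.45)]
wrist [([484, -89, 183], 0.79)] [([557, -41, 181], 0.9)]
```

View pics/w10.png

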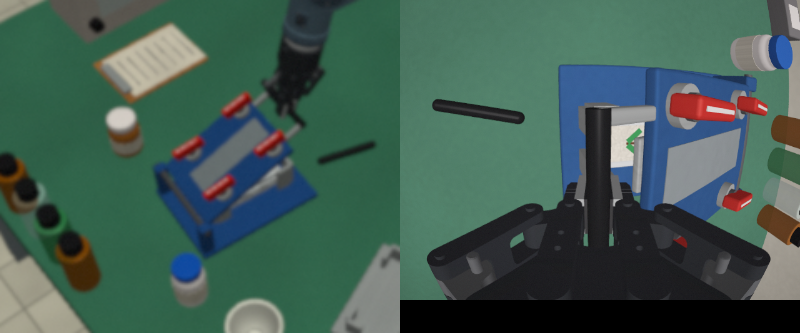

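The scene crop shows the head three quarters down with the bar in the fingers, and in the wrist picture the linkages clear the knobs. I'll continue, slower.

Request:
{"method": "send_rows", "body": {"series": [[[-0.1,-0.6,0],[-3.9,0.5,-9.9],1],[[-0.2,-1.3,0],[-7.4,0.8,-19.9],1],[[-0.3,-1.9,0],[-10.5,1.2,-30.1],1],[[-0.3,-2.6,0],[-13.2,1.5,-40.4],1],[[-0.4,-3.3,0],[-15.4,1.7,-50.9],1],[[-0.5,-3.9,0],[-17.2,1.9,-61.4],1],[[-0.5,-4.3,0],[-18,2,-67],1],[[-0.5,-4.6,0],[-18.6,2.1,-72],1],[[-0.6,-5,0],[-19.1,2.1,-77],1]]}}

```text
time_s: 31.72
eef_pos: [0.4663, -0.0877, 0.0897]
eef_rot: [0.119, 0.735, 0.659, 0.107]
wrist_force: [-4.1, -0.1, 2.9]
opening: 0.138
grasp_force: 69.2
```

Request:
{"method": "send_rows", "body": {"series": [[[0,-0.3,0],[-0.4,0,-5],1],[[-0.1,-0.6,0],[-0.6,0.1,-10],1],[[-0.1,-1,0],[-0.8,0.1,-15],1],[[-0.1,-1.3,0],[-0.9,0.1,-20],1],[[-0.1,-1.5,0],[-0.9,0.1,-24],1],[[-0.1,-1.6,0],[-0.9,0.1,-27],1],[[-0.1,-1.6,0],[-0.9,0.1,-29],1],[[-0.1,-1.6,0],[-0.9,0.1,-29],1]]}}

```text
time_s: 32.72
eef_pos: [0.4654, -0.0875, 0.0607]
eef_rot: [0.129, 0.733, 0.658, 0.116]
wrist_force: [0.3, -1.4, -2.0]
opening: 0.137
grasp_force: 69.7
```

```bash
cat > k.py <<'E'
from h import *
def look(cams=('scene','top','wrist')):
    D={c:camera(c) for c in cams}
    for c in cams:
        print(c,'bar',lm('head_bar',c,n=1),*[(k,lm(k+'_bar',c,n=4)) for k in('knob_fl',)])
    return D
# redness + white line angle of a knob; C world top centre
E
python3 - <<'E'
from k import *
D=look(); o=telemetry.get_obs(); print(o['wrist_force'],o['eef_pos'])
show('w11',D['wrist']['pixels'])
# per-camera blob of red on plane z=.120
for c in('top','scene'): print(c,*rects(D[c],masks(D[c]['pixels'])['red'],.120,amin=15),sep='\n')
E
```

```text
scene bar [([455, -87, 84], 0.61)] ('knob_fl', [([528, -39, 108], 0.68), ([768, 163, 3], 0.64), ([517, -147, 112], 0.38)])
top bar [([460, -86, 80], 0.75)] ('knob_fl', [([530, -37, 108], 0.68)])
wrist bar [([459, -89, 80], 0.83)] ('knob_fl', [([530, -36, 109], 0.62)])
[ 1.60616383 -0.06626491 -2.59535265] [ 0.46541115 -0.08754728  0.06088236]
top
scene
(array([656.7, -44.7,  56.2,  17.3, -16.6]), array([287., 245.]))
(array([538. , -32.3,  57.8,  17.9, -13.7]), array([320., 228.]))
(array([ 645.3, -155.8,   55.1,   21.1,  -16.9]), array([268., 221.]))
(array([ 526.5, -141.2,   56.6,   19.5,  -15.2]), array([301., 205.]))
```

View pics/w11.png

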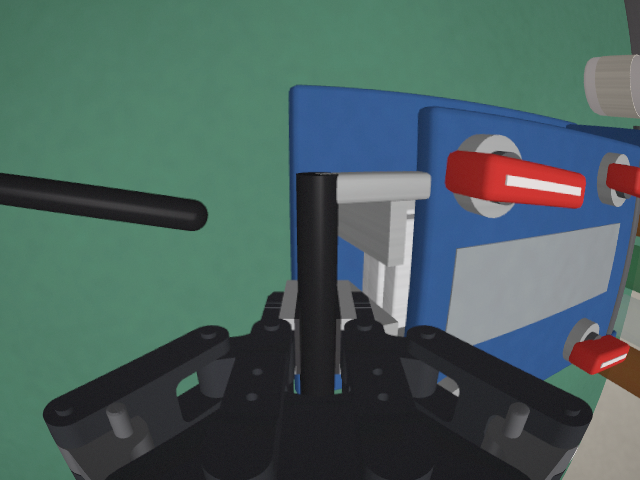

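The head looks shut, with the bar at z≈80 mm and the knob at z≈109 mm. A slight extra push confirms it, then I release.

Request:
{"method": "send_rows", "body": {"series": [[[0,0,0],[0,0,-3],1],[[0,0,0],[0,0,-6],1],[[0,0,0],[0,0,-8],1],[[0,0,0],[0,0,-8],1]]}}

```text
time_s: 33.67
eef_pos: [0.4671, -0.0883, 0.0553]
eef_rot: [0.131, 0.733, 0.658, 0.117]
wrist_force: [-5.2, 3.0, 19.9]
opening: 0.137
grasp_force: 81.1
```

Request:
{"method": "send_rows", "body": {"series": [[[0,0,0],[0,0,8],1],[[0,0,0],[0,0,8],0.4],[[0,0,0],[0,0,8],0.4],[[0,0,0],[-10,1,38],0.4],[[0,0,0],[-24,2.5,75],0.4],[[1,10,0],[-24,2.5,130],0.4],[[2,20,0],[-24,2.5,170],0.4],[[2.2,20,0],[-24,2.5,170],0.4],[[2.2,20,0],[-24,2.5,170],0.4]]}}

```text
time_s: 34.8
eef_pos: [0.4408, -0.0846, 0.2214]
eef_rot: [-0.002, 0.744, 0.668, -0.0]
wrist_force: [0.4, 0.2, -0.0]
opening: 0.305
grasp_force: 0.0
```

```bash
cat >> k.py <<'E'
C=np.array([584.9,-100.1]);A=-6.2
u=np.array([np.cos(np.radians(A)),np.sin(np.radians(A))]);n=np.array([-u[1],u[0]])
KN=dict(fl=C-60*u+55*n,fr=C-60*u-55*n,bl=C+60*u+55*n,br=C+60*u-55*n)
def knobs(d,fish,ang0=0):
    "red knob bars: angle of blob's top (z=.12) projected, per knob; white line by PCA"
    px=d['pixels']; hsv=cv2.cvtColor(px,cv2.COLOR_RGB2HSV).astype(int); red=masks(px)['red']
    for k,c in KN.items():
        q=[c[0]/1000,c[1]/1000,.120]; uv=proj(d,[q],fish)[0]
        if not(5<uv[0]<635 and 5<uv[1]<475): continue
        vv,uu=np.mgrid[0:480,0:640]; P=plane(d,np.c_[uu.ravel(),vv.ravel()],.120,fish)[:,:2].reshape(480,640,2)*1000
        near=np.hypot(*(P-c).transpose(2,0,1))<34
        w=near&(hsv[...,1]<90)&(hsv[...,2]>150)&cv2.dilate(red.astype(np.uint8),np.ones((9,9))).astype(bool)
        out=[]
        for nm,m in(('red',near&(red|w)),('line',w)):
            Q=P[m]
            if len(Q)<8: out.append((nm,len(Q)));continue
            ev,V=np.linalg.eigh(np.cov(Q.T)); a=np.degrees(np.arctan2(V[1,1],V[0,1])); a=(a+90)%180-90
            out.append((nm,len(Q),Q.mean(0).round(1).tolist(),round(a,1),'turn',round(((A-a)+45)%180-45,1),'el',round(float(np.sqrt(ev[1]/max(ev[0],1e-9))),1)))
        print(k,c.round(1),uv.round(),*out)
E
python3 - <<'E'
from k import *
D=look(); o=telemetry.get_obs(); print(o['time_s'],o['wrist_force'],o['eef_pos'],R.from_quat(o['eef_rot'],scalar_first=True).as_matrix().round(3))
for c in D: print(c); knobs(D[c],c=='wrist')
show('w12',np.hstack([cv2.resize(D['wrist']['pixels'],(400,300)),cv2.resize(D['top']['pixels'][120:300,240:480],(400,300))]))
E
```

```text
scene bar [([457, -89, 86], 0.87)] ('knob_fl', [([528, -43, 107], 0.7)])
top bar [] ('knob_fl', [([532, -37, 110], 0.47), ([693, -344, 3], 0.45), ([583, -102, 0], 0.41)])
wrist bar [([463, -88, 85], 0.87)] ('knob_fl', [([528, -36, 113], 0.91)])
35.25 [ 0.2924793  -0.78373954 -0.36196701] [ 0.44110616 -0.08503911  0.22264138] [[ 0.109  0.994 -0.002]
 [ 0.994 -0.109  0.002]
 [ 0.002 -0.002 -1.   ]]
scene
fl [531.2 -38.9] [321. 225.] ('red', 67, [538.8, -35.0], np.float64(-11.3), 'turn', np.float64(5.1), 'el', 3.1) ('line', 4)
fr [ 519.3 -148.3] [301. 202.] ('red', 66, [526.0, -142.9], np.float64(-9.8), 'turn', np.float64(3.6), 'el', 3.6) ('line', 0)
bl [650.5 -51.9] [288. 243.] ('red', 64, [658.3, -45.8], np.float64(-11.8), 'turn', np.float64(5.6), 'el', 4.0) ('line', 0)
br [ 638.6 -161.3] [269. 219.] ('red', 69, [646.1, -154.6], np.float64(-15.5), 'turn', np.float64(9.3), 'el', 3.4) ('line', 0)
top
fl [531.2 -38.9] [337. 247.] ('red', 19, [541.2, -39.7], np.float64(-14.3), 'turn', np.float64(8.1), 'el', 8.0) ('line', 8, [541.7, -41.1], np.float64(-12.7), 'turn', np.float64(6.5), 'el',
[... 571 characters left out ...]
el', 3.8) ('line', 495, [528.1, -38.6], np.float64(-7.9), 'turn', np.float64(1.7), 'el', 2.7)
fr [ 519.3 -148.3] [432. 310.] ('red', 1789, [517.2, -143.5], np.float64(-13.0), 'turn', np.float64(6.8), 'el', 3.0) ('line', 292, [519.1, -146.5], np.float64(-19.0), 'turn', np.float64(12.8), 'el', 2.3)
bl [650.5 -51.9] [581. 171.] ('red', 1041, [644.4, -50.4], np.float64(-13.1), 'turn', np.float64(6.9), 'el', 3.8) ('line', 268, [643.8, -49.5], np.float64(-14.4), 'turn', np.float64(8.2), 'el', 2.7)
br [ 638.6 -161.3] [561. 301.] ('red', 973, [633.9, -156.2], np.float64(-19.7), 'turn', np.float64(13.5), 'el', 3.3) ('line', 182, [635.5, -158.3], np.float64(-26.1), 'turn', np.float64(19.9), 'el', 2.9)
```

View pics/w12.png

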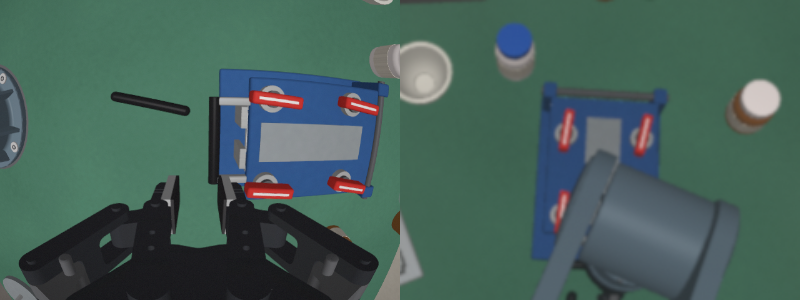

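Both views show the head down with the four T-bars roughly lengthwise. I may have lifted the bar a few mm while releasing, so I'll press it down with the closed fingertips. The contact height then tells whether it is shut.

Request:
{"method": "send_rows", "body": {"series": [[[0,0,0],[18,-1.5,-60],1],[[0,0,0],[18,-1.5,-100],1],[[0,0,0],[18,-1.5,-122],1],[[0,0,0],[18,-1.5,-128],1],[[0,0,0],[18,-1.5,-132],1],[[0,0,0],[18,-1.5,-135],1],[[0,0,0],[18,-1.5,-138],1],[[0,0,0],[18,-1.5,-138],1]]}}

```text
time_s: 36.25
eef_pos: [0.4603, -0.087, 0.0867]
eef_rot: [-0.0, 0.744, 0.668, 0.0]
wrist_force: [-3.6, 1.5, 12.1]
opening: -0.004
grasp_force: 5.9
```

The bar stops at z = 86.7 mm under 12 N, so its top is at the shut height and the head is fully shut. Next comes knob fl, with the tool turned so its wrist range covers the quarter turn.

Request:
{"method": "send_rows", "body": {"series": [[[0,0,0],[0,0,60],1],[[0,0,10],[20,20,116],0],[[0,0,20],[72,48,116],-0.2],[[0,0,30],[72,48,116],-0.2],[[0,0,40],[72,48,116],-0.2],[[0,0,50],[72,48,116],-0.2],[[0,0,60],[72,48,116],-0.2],[[0,0,70],[72,48,116],-0.2],[[0,0,80],[72,48,116],-0.2],[[0,0,85],[72,48,116],-0.2]]}}

```text
time_s: 37.5
eef_pos: [0.5316, -0.0386, 0.2014]
eef_rot: [-0.0, 0.096, 0.995, -0.001]
wrist_force: [0.7, 0.2, -0.3]
opening: 0.598
grasp_force: 0.0
```

Run:
```python
from k import *
D=look(('wrist','top')); o=telemetry.get_obs(); print(o['time_s'],o['eef_pos'],o['q'].round(2),R.from_quat(o['eef_rot'],scalar_first=True).as_matrix().round(3)[:,0])
for c in D: print(c); knobs(D[c],c=='wrist')
show('w13',D['wrist']['pixels'])
```

```text
wrist bar [] ('knob_fl', [([530, -37, 110], 0.59)])
top bar [] ('knob_fl', [([531, -33, 107], 0.58)])
37.8 [ 0.53146191 -0.03858423  0.20106394] [-0.29  0.12  1.74 -0.    1.28 -1.67] [-0.981  0.196  0.001]
wrist
fl [531.2 -38.9] [316. 245.] ('red', 1990, [527.6, -38.2], np.float64(-10.3), 'turn', np.float64(4.1), 'el', 4.0) ('line', 544, [526.8, -38.4], np.float64(-7.6), 'turn', np.float64(1.4), 'el', 3.1)
fr [ 519.3 -148.3] [154. 257.] ('red', 2140, [517.0, -141.7], np.float64(-13.0), 'turn', np.float64(6.8), 'el', 2.8) ('line', 347, [518.9, -144.7], np.float64(-17.7), 'turn', np.float64(11.5), 'el', 2.2)
bl [650.5 -51.9] [329. 396.] ('red', 673, [632.4, -47.4], np.float64(-13.3), 'turn', np.float64(7.1), 'el', 2.0) ('line', 192, [635.2, -46.8], np.float64(-11.7), 'turn', np.float64(5.5), 'el', 1.5)
br [ 638.6 -161.3] [192. 398.] ('red', 108, [649.8, -166.8], np.float64(-16.6), 'turn', np.float64(10.4), 'el', 7.2) ('line', 24, [648.7, -164.7], np.float64(-15.9), 'turn', np.float64(9.7), 'el', 29.1)
top
fl [531.2 -38.9] [337. 247.] ('red', 27, [509.0, -34.4], np.float64(-13.2), 'turn', np.float64(7.0), 'el', 1.8) ('line', 11, [515.4, -35.8], np.float64(-84.4), 'turn', np.float64(78.2), 'el', 1.2)
fr [ 519.3 -148.3] [384. 250.] ('red', 36, [514.2, -148.4], np.float64(-11.4), 'turn', np.float64(5.2), 'el', 8.9) ('line', 19, [523.5, -149.5], np.float64(-10.6), 'turn', np.float64(4.4), 'el', 11.2)
bl [650.5 -51.9] [339. 197.] ('red', 0) ('line', 0)
br [ 638.6 -161.3] [386. 200.] ('red', 0) ('line', 0)
```

View pics/w13.png

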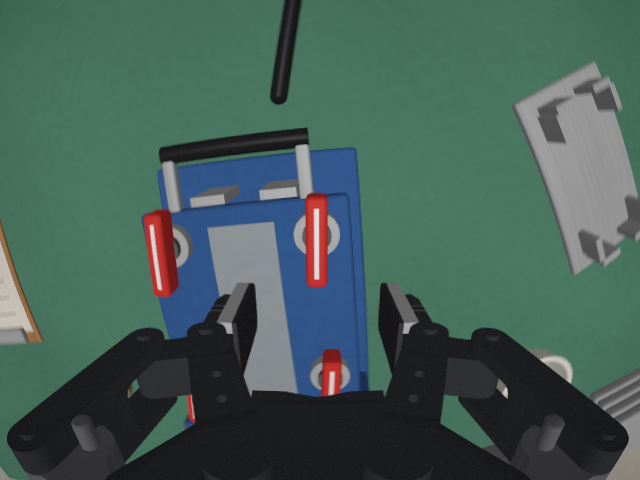

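The picture shows knob fl's white line from (316,197) to (316,283), parallel to the tool's x axis and centred between the fingers. That puts its turn at about 5°. The fr line is near (155,253), and bl and br are partly hidden.

Request:
{"method": "send_rows", "body": {"series": [[[0,0,0],[-1,0,-50],-0.2],[[0,0,0],[-1,0,-85],-0.2],[[0,0,0],[-1,0,-105],-0.2],[[0,0,0],[-1,0,-105],0.3],[[0,0,0],[-1,0,-105],0.6],[[0,0,0],[-1,0,-105],1],[[0,0,0],[-1,0,-105],1],[[0,0,0],[-1,0,-105],1]]}}

```text
time_s: 38.8
eef_pos: [0.5313, -0.0393, 0.0973]
eef_rot: [0.0, 0.098, 0.995, -0.001]
wrist_force: [-1.7, -3.3, 6.6]
opening: 0.146
grasp_force: 59.5
```

Request:
{"method": "send_rows", "body": {"series": [[[0,0,-8],[0,0,0],1],[[0,0,-16],[0,0,0],1],[[0,0,-24],[0,0,0],1],[[0,0,-32],[0,0,0],1],[[0,0,-40],[0,0,0],1],[[0,0,-40],[0,0,0],1],[[0,0,-40],[0,0,0],1]]}}

```text
time_s: 39.67
eef_pos: [0.5312, -0.0396, 0.0974]
eef_rot: [0.0, 0.432, 0.902, -0.001]
wrist_force: [-4.2, -4.7, 6.9]
opening: 0.151
grasp_force: 59.6
```

Knob fl is at about 45°. Moving crosswise to br, and measuring its line by code.

Request:
{"method": "send_rows", "body": {"series": [[[0,0,0],[0,0,0],0.3],[[0,0,0],[0,0,0],-0.2],[[0,0,0],[0,0,50],-0.2],[[0,0,8],[0,0,105],-0.2],[[0,0,16],[50,-55,105],-0.2],[[0,0,26],[108,-122,105],-0.2],[[0,0,34.5],[108,-122,105],-0.2],[[0,0,34.5],[108,-122,105],-0.2],[[0,0,34.5],[108,-122,105],-0.2],[[0,0,34.5],[108,-122,105],-0.2]]}}

```text
time_s: 40.92
eef_pos: [0.6379, -0.1593, 0.2009]
eef_rot: [-0.001, 0.145, 0.989, -0.001]
wrist_force: [-0.2, -1.2, 0.5]
opening: 0.603
grasp_force: 0.0
```

```bash
cat >> k.py <<'E'
def line(d,k,fish=True,up=3):
    "turn (deg) and centre of a knob from its white line, z=.120"
    px=d['pixels']; hsv=cv2.cvtColor(px,cv2.COLOR_RGB2HSV).astype(int); red=masks(px)['red'].astype(np.uint8)
    white=(hsv[...,1]<110)&(hsv[...,2]>140)
    L=11; s=lambda dx,dy:cv2.dilate(red,np.ones((1,L) if dx else (L,1),np.uint8),anchor=((0 if dx>0 else L-1),0) if dx else (0,(0 if dy>0 else L-1))).astype(bool)
    m=white&((s(1,0)&s(-1,0))|(s(0,1)&s(0,-1)))
    vv,uu=np.mgrid[0:480,0:640]; P=plane(d,np.c_[uu.ravel(),vv.ravel()],.120,fish)[:,:2].reshape(480,640,2)*1000
    m&=np.hypot(*(P-KN[k]).transpose(2,0,1))<36
    nc,lab,st,_=cv2.connectedComponentsWithStats(m.astype(np.uint8),connectivity=8)
    if nc<2: return k,None
    m=lab==1+np.argmax(st[1:,4]); Q=P[m].astype(np.float32)
    (cx,cy),(w,h),_=cv2.minAreaRect(Q); vx,vy,_,_=cv2.fitLine(Q,cv2.DIST_L2,0,.01,.01).ravel()
    a=(np.degrees(np.arctan2(vy,vx))+90)%180-90
    return k,'turn',round(((A-a)+45)%180-45,1),'c',Q.mean(0).round(1).tolist(),'axis',KN[k].round(1).tolist(),'size',round(max(w,h),1),round(min(w,h),1),int(m.sum())
def st():
    o=telemetry.get_obs(); M=R.from_quat(o['eef_rot'],scalar_first=True).as_matrix()
    print('t',o['time_s'],'pos',(o['eef_pos']*1000).round(1),'yaw',round(np.degrees(np.arctan2(M[1,0],M[0,0])),1),'q6',o['q'][5].round(2),'F',o['wrist_force'].round(1))
E
python3 - <<'E'
from k import *
st(); d=camera('wrist')
for k in KN: print(line(d,k))
E
```

```text
t 40.925 pos [ 637.9 -159.3  200.9] yaw 163.3 q6 -1.7 F [-0.2 -1.2  0.5]
('fl', 'turn', np.float32(45.1), 'c', [532.2999877929688, -39.79999923706055], 'axis', [531.2, -38.9], 'size', 46.2, 3.5, 349)
('fr', 'turn', np.float32(4.9), 'c', [520.2999877929688, -148.10000610351562], 'axis', [519.3, -148.3], 'size', 46.1, 3.7, 436)
('bl', 'turn', np.float32(6.9), 'c', [650.0999755859375, -51.900001525878906], 'axis', [650.5, -51.9], 'size', 45.7, 3.6, 338)
('br', 'turn', np.float32(11.5), 'c', [638.0999755859375, -160.8000030517578], 'axis', [638.6, -161.3], 'size', 45.9, 3.3, 383)
```

The line detector works on all four: fl 45.1°, br 11.5°, fr 4.9°, bl 6.9°.

Request:
{"method": "send_rows", "body": {"series": [[[0,0,-1],[0,-0.5,-50],-0.2],[[0,0,-1],[0,-0.5,-85],-0.2],[[0,0,-1],[0,-0.5,-105],-0.2],[[0,0,-1],[0,-0.5,-105],0.3],[[0,0,-1],[0,-0.5,-105],0.6],[[0,0,-1],[0,-0.5,-105],1],[[0,0,-1],[0,-0.5,-105],1],[[0,0,-1],[0,-0.5,-105],1]]}}

```text
time_s: 41.98
eef_pos: [0.6395, -0.162, 0.0981]
eef_rot: [0.001, 0.154, 0.988, -0.002]
wrist_force: [-2.3, -1.9, 6.7]
opening: 0.148
grasp_force: 59.9
```

Request:
{"method": "send_rows", "body": {"series": [[[0,0,-8],[0,0,0],1],[[0,0,-16],[0,0,0],1],[[0,0,-24],[0,0,0],1],[[0,0,-33.5],[0,0,0],1],[[0,0,-33.5],[0,0,0],1],[[0,0,-33.5],[0,0,0],1]]}}

```text
time_s: 42.72
eef_pos: [0.6391, -0.1626, 0.0981]
eef_rot: [0.0, 0.433, 0.902, -0.001]
wrist_force: [-5.2, -3.1, 7.8]
opening: 0.151
grasp_force: 60.0
```

Request:
{"method": "send_rows", "body": {"series": [[[0,0,0],[0,0,0],0.3],[[0,0,0],[0,0,0],-0.2],[[0,0,0],[0,0,50],-0.2],[[0,0,8],[0,0,105],-0.2],[[0,0,18],[-60,7,105],-0.2],[[0,0,28],[-119,13,105],-0.2],[[0,0,38],[-119,13,105],-0.2],[[0,0,40],[-119,13,105],-0.2],[[0,0,40],[-119,13,105],-0.2],[[0,0,40],[-119,13,105],-0.2]]}}

```text
time_s: 43.98
eef_pos: [0.5201, -0.1482, 0.2009]
eef_rot: [-0.001, 0.099, 0.995, -0.001]
wrist_force: [-0.8, -1.1, 0.6]
opening: 0.599
grasp_force: 0.0
```

Run:
```python
from k import *
st(); d=camera('wrist')
for k in KN: print(line(d,k))
```

```text
t 43.975 pos [ 520.1 -148.2  200.9] yaw 168.7 q6 -1.87 F [-0.8 -1.1  0.6]
('fl', 'turn', np.float32(45.3), 'c', [531.7000122070312, -39.599998474121094], 'axis', [531.2, -38.9], 'size', 46.1, 3.9, 335)
('fr', 'turn', np.float32(4.6), 'c', [519.7999877929688, -148.1999969482422], 'axis', [519.3, -148.3], 'size', 46.3, 3.2, 394)
('bl', None)
('br', 'turn', np.float32(45.2), 'c', [630.0999755859375, -151.0], 'axis', [638.6, -161.3], 'size', 21.6, 4.1, 112)
```

Request:
{"method": "send_rows", "body": {"series": [[[0,0,0.4],[0,0,-50],-0.2],[[0,0,0.4],[0,0,-85],-0.2],[[0,0,0.4],[0,0,-105],-0.2],[[0,0,0.4],[0,0,-105],0.3],[[0,0,0.4],[0,0,-105],0.6],[[0,0,0.4],[0,0,-105],1],[[0,0,0.4],[0,0,-105],1],[[0,0,0.4],[0,0,-105],1]]}}

```text
time_s: 45.02
eef_pos: [0.5204, -0.1489, 0.0973]
eef_rot: [0.0, 0.094, 0.996, -0.002]
wrist_force: [-1.5, -2.7, 6.3]
opening: 0.153
grasp_force: 59.6
```

Request:
{"method": "send_rows", "body": {"series": [[[0,0,-8],[0,0,0],1],[[0,0,-16],[0,0,0],1],[[0,0,-24],[0,0,0],1],[[0,0,-32],[0,0,0],1],[[0,0,-40.3],[0,0,0],1],[[0,0,-40.3],[0,0,0],1],[[0,0,-40.3],[0,0,0],1]]}}

```text
time_s: 45.9
eef_pos: [0.5199, -0.1497, 0.0973]
eef_rot: [0.0, 0.432, 0.902, -0.002]
wrist_force: [-4.0, -5.5, 6.3]
opening: 0.15
grasp_force: 59.8
```

Request:
{"method": "send_rows", "body": {"series": [[[0,0,0],[0,0,0],0.3],[[0,0,0],[0,0,0],-0.2],[[0,0,0],[0,0,50],-0.2],[[0,0,8],[0,0,105],-0.2],[[0,0,18],[60,48,105],-0.2],[[0,0,28],[130.5,96,105],-0.2],[[0,0,38],[130.5,96,105],-0.2],[[0,0,38],[130.5,96,105],-0.2],[[0,0,38],[130.5,96,105],-0.2],[[0,0,38],[130.5,96,105],-0.2]]}}

```text
time_s: 47.15
eef_pos: [0.6491, -0.0528, 0.2008]
eef_rot: [-0.001, 0.115, 0.993, -0.001]
wrist_force: [-0.4, 0.6, -1.0]
opening: 0.6
grasp_force: 0.0
```

Run:
```python
from k import *
st(); d=camera('wrist')
for k in KN: print(line(d,k))
```

```text
t 47.15 pos [649.1 -52.8 200.8] yaw 166.8 q6 -1.6 F [-0.4  0.6 -1. ]
('fl', 'turn', np.float32(45.1), 'c', [531.7999877929688, -38.900001525878906], 'axis', [531.2, -38.9], 'size', 46.2, 3.7, 440)
('fr', 'turn', np.float32(45.1), 'c', [519.5, -147.39999389648438], 'axis', [519.3, -148.3], 'size', 46.1, 3.7, 324)
('bl', 'turn', np.float32(7.0), 'c', [650.2000122070312, -51.70000076293945], 'axis', [650.5, -51.9], 'size', 45.8, 3.2, 422)
('br', 'turn', np.float32(45.0), 'c', [638.0999755859375, -160.0], 'axis', [638.6, -161.3], 'size', 46.5, 3.6, 298)
```

Three are at 45° and bl is at 7.0°. Turning bl by 38°.

Request:
{"method": "send_rows", "body": {"series": [[[0,0,0],[0.5,0.5,-50],-0.2],[[0,0,0],[0.5,0.5,-85],-0.2],[[0,0,0],[0.5,0.5,-105],-0.2],[[0,0,0],[0.5,0.5,-105],0.3],[[0,0,0],[0.5,0.5,-105],0.6],[[0,0,0],[0.5,0.5,-105],1],[[0,0,0],[0.5,0.5,-105],1],[[0,0,0],[0.5,0.5,-105],1]]}}

```text
time_s: 48.2
eef_pos: [0.6516, -0.0525, 0.0981]
eef_rot: [0.001, 0.114, 0.993, -0.002]
wrist_force: [-3.2, -4.2, 6.9]
opening: 0.152
grasp_force: 59.7
```

Request:
{"method": "send_rows", "body": {"series": [[[0,0,-8],[0,0,0],1],[[0,0,-16],[0,0,0],1],[[0,0,-24],[0,0,0],1],[[0,0,-32],[0,0,0],1],[[0,0,-38],[0,0,0],1],[[0,0,-38],[0,0,0],1],[[0,0,-38],[0,0,0],1]]}}

```text
time_s: 49.08
eef_pos: [0.6511, -0.0534, 0.0981]
eef_rot: [0.0, 0.432, 0.902, -0.001]
wrist_force: [-4.0, -5.3, 7.1]
opening: 0.147
grasp_force: 59.9
```

Request:
{"method": "send_rows", "body": {"series": [[[0,0,0],[0,0,0],0.3],[[0,0,0],[0,0,0],-0.2],[[0,0,0],[0,0,50],-0.2],[[0,0,0],[0,0,105],-0.2],[[0,0,0],[-60,7,105],-0.2],[[0,0,0],[-118.5,13,105],-0.2],[[0,0,0],[-118.5,13,105],-0.2],[[0,0,0],[-118.5,13,105],-0.2]]}}

```text
time_s: 50.08
eef_pos: [0.5328, -0.0385, 0.2017]
eef_rot: [0.0, 0.431, 0.902, -0.0]
wrist_force: [0.9, -1.4, 1.0]
opening: 0.604
grasp_force: 0.0
```

Run:
```python
from k import *
st(); d=camera('wrist')
for k in KN: print(line(d,k))
camera('top'); print(lm('head_bar','wrist',n=1),lm('head_bar','top',n=1))
```

```text
t 50.075 pos [532.8 -38.5 201.7] yaw 128.9 q6 -0.97 F [ 0.9 -1.4  1. ]
('fl', 'turn', np.float32(45.4), 'c', [531.0, -37.900001525878906], 'axis', [531.2, -38.9], 'size', 45.8, 3.2, 408)
('fr', None)
('bl', None)
('br', None)
[([460, -93, 82], 0.69)] []
```

First pass done. Second pass starts at fl, on to its stop.

Request:
{"method": "send_rows", "body": {"series": [[[0,0,0],[-1.5,-0.5,-50],-0.2],[[0,0,0],[-1.5,-0.5,-85],-0.2],[[0,0,0],[-1.5,-0.5,-105],-0.2],[[0,0,0],[-1.5,-0.5,-105],0.3],[[0,0,0],[-1.5,-0.5,-105],0.6],[[0,0,0],[-1.5,-0.5,-105],1],[[0,0,0],[-1.5,-0.5,-105],1],[[0,0,0],[-1.5,-0.5,-105],1]]}}

```text
time_s: 51.28
eef_pos: [0.5313, -0.0397, 0.0973]
eef_rot: [0.0, 0.432, 0.902, -0.001]
wrist_force: [-1.3, -1.8, 4.7]
opening: 0.153
grasp_force: 59.3
```

Request:
{"method": "send_rows", "body": {"series": [[[0,0,-8],[0,0,0],1],[[0,0,-16],[0,0,0],1],[[0,0,-24],[0,0,0],1],[[0,0,-32],[0,0,0],1],[[0,0,-40],[0,0,0],1],[[0,0,-45],[0,0,0],1],[[0,0,-48],[0,0,0],1],[[0,0,-48],[0,0,0],1],[[0,0,-48],[0,0,0],1]]}}

```text
time_s: 52.4
eef_pos: [0.5308, -0.0399, 0.0973]
eef_rot: [-0.0, 0.76, 0.65, -0.0]
wrist_force: [-3.2, -2.9, 7.5]
opening: 0.15
grasp_force: 62.5
```

Run:
```python
from k import *
st(); print(telemetry.get_obs()['torque'])
```

```text
t 52.4 pos [530.8 -39.9  97.3] yaw 81.0 q6 -0.14 F [-3.2 -2.9  7.5]
[-0.54332085  0.71209058  1.14629851]
```

Request:
{"method": "send_rows", "body": {"series": [[[0,0,0],[0,0,0],0.3],[[0,0,0],[0,0,0],-0.2],[[0,0,0],[0,0,50],-0.2],[[0,0,8],[0,0,105],-0.2],[[0,0,18],[50,-55,105],-0.2],[[0,0,28],[107.5,-122,105],-0.2],[[0,0,38],[107.5,-122,105],-0.2],[[0,0,48],[107.5,-122,105],-0.2],[[0,0,48],[107.5,-122,105],-0.2],[[0,0,48],[107.5,-122,105],-0.2]]}}

```text
time_s: 53.65
eef_pos: [0.6377, -0.1605, 0.2007]
eef_rot: [-0.001, 0.433, 0.901, -0.0]
wrist_force: [0.3, -0.3, 0.5]
opening: 0.6
grasp_force: 0.0
```

Run:
```python
from k import *
st(); d=camera('wrist')
for k in KN: print(line(d,k))
```

```text
t 53.65 pos [ 637.7 -160.5  200.7] yaw 128.7 q6 -1.1 F [ 0.3 -0.3  0.5]
('fl', 'turn', np.float32(91.9), 'c', [529.9000244140625, -55.5], 'axis', [531.2, -38.9], 'size', 13.9, 3.5, 110)
('fr', 'turn', np.float32(45.1), 'c', [519.7000122070312, -147.6999969482422], 'axis', [519.3, -148.3], 'size', 45.6, 3.7, 407)
('bl', 'turn', np.float32(44.9), 'c', [650.5, -51.900001525878906], 'axis', [650.5, -51.9], 'size', 45.7, 3.7, 408)
('br', 'turn', np.float32(44.6), 'c', [637.7000122070312, -160.0], 'axis', [638.6, -161.3], 'size', 45.8, 3.1, 386)
```

fl is at its stop: torque rose to 1.15 N m and the line reads about 91°. Now br.

Request:
{"method": "send_rows", "body": {"series": [[[0,0,0],[0.5,-0.5,-50],-0.2],[[0,0,0],[0.5,-0.5,-85],-0.2],[[0,0,0],[0.5,-0.5,-105],-0.2],[[0,0,0],[0.5,-0.5,-105],0.3],[[0,0,0],[0.5,-0.5,-105],0.6],[[0,0,0],[0.5,-0.5,-105],1],[[0,0,0],[0.5,-0.5,-105],1],[[0,0,0],[0.5,-0.5,-105],1]]}}

```text
time_s: 54.7
eef_pos: [0.639, -0.1625, 0.0981]
eef_rot: [0.0, 0.432, 0.902, -0.001]
wrist_force: [-4.6, -1.7, 7.1]
opening: 0.146
grasp_force: 59.6
```

Request:
{"method": "send_rows", "body": {"series": [[[0,0,-8],[0,0,0],1],[[0,0,-16],[0,0,0],1],[[0,0,-24],[0,0,0],1],[[0,0,-32],[0,0,0],1],[[0,0,-40],[0,0,0],1],[[0,0,-45],[0,0,0],1],[[0,0,-48],[0,0,0],1],[[0,0,-48],[0,0,0],1],[[0,0,-48],[0,0,0],1]]}}

```text
time_s: 55.82
eef_pos: [0.6382, -0.1629, 0.0981]
eef_rot: [-0.0, 0.76, 0.65, -0.001]
wrist_force: [-8.2, -3.3, 8.2]
opening: 0.15
grasp_force: 62.9
```

Run:
```python
from k import *
st(); print(telemetry.get_obs()['torque'])
```

```text
t 55.825 pos [ 638.2 -162.9   98.1] yaw 81.0 q6 -0.27 F [-8.2 -3.3  8.2]
[-0.53391395  1.29014164  1.1606851 ]
```

Request:
{"method": "send_rows", "body": {"series": [[[0,0,0],[0,0,0],0.3],[[0,0,0],[0,0,0],-0.2],[[0,0,0],[0,0,50],-0.2],[[0,0,8],[0,0,105],-0.2],[[0,0,18],[-60,7,105],-0.2],[[0,0,28],[-118.5,13,105],-0.2],[[0,0,38],[-118.5,13,105],-0.2],[[0,0,48],[-118.5,13,105],-0.2],[[0,0,48],[-118.5,13,105],-0.2],[[0,0,48],[-118.5,13,105],-0.2]]}}

```text
time_s: 57.08
eef_pos: [0.5202, -0.1485, 0.201]
eef_rot: [-0.001, 0.433, 0.901, -0.0]
wrist_force: [-0.4, -0.4, 0.7]
opening: 0.603
grasp_force: 0.0
```

Run:
```python
from k import *
st(); d=camera('wrist')
for k in KN: print(line(d,k))
```

```text
t 57.075 pos [ 520.2 -148.5  201. ] yaw 128.7 q6 -1.17 F [-0.4 -0.4  0.7]
('fl', 'turn', np.float32(90.2), 'c', [531.2999877929688, -39.29999923706055], 'axis', [531.2, -38.9], 'size', 46.1, 3.7, 403)
('fr', 'turn', np.float32(45.2), 'c', [519.0, -147.6999969482422], 'axis', [519.3, -148.3], 'size', 45.7, 3.2, 425)
('bl', 'turn', np.float32(45.0), 'c', [649.7000122070312, -51.5], 'axis', [650.5, -51.9], 'size', 45.3, 3.9, 243)
('br', 'turn', np.float32(-42.3), 'c', [640.0999755859375, -139.0], 'axis', [638.6, -161.3], 'size', 3.2, 1.7, 11)
```

Next fr, then across to bl.

Request:
{"method": "send_rows", "body": {"series": [[[0,0,0],[-0.5,0,-50],-0.2],[[0,0,0],[-0.5,0,-85],-0.2],[[0,0,0],[-0.5,0,-105],-0.2],[[0,0,0],[-0.5,0,-105],0.3],[[0,0,0],[-0.5,0,-105],0.6],[[0,0,0],[-0.5,0,-105],1],[[0,0,0],[-0.5,0,-105],1],[[0,0,0],[-0.5,0,-105],1]]}}

```text
time_s: 58.12
eef_pos: [0.5197, -0.1495, 0.0974]
eef_rot: [-0.0, 0.432, 0.902, -0.001]
wrist_force: [-4.2, -2.9, 4.4]
opening: 0.149
grasp_force: 59.1
```

Request:
{"method": "send_rows", "body": {"series": [[[0,0,-8],[0,0,0],1],[[0,0,-16],[0,0,0],1],[[0,0,-24],[0,0,0],1],[[0,0,-32],[0,0,0],1],[[0,0,-40],[0,0,0],1],[[0,0,-45],[0,0,0],1],[[0,0,-48],[0,0,0],1],[[0,0,-48],[0,0,0],1],[[0,0,-48],[0,0,0],1]]}}

```text
time_s: 59.25
eef_pos: [0.5189, -0.1498, 0.0974]
eef_rot: [-0.0, 0.76, 0.65, -0.001]
wrist_force: [-8.5, -3.8, 6.2]
opening: 0.148
grasp_force: 62.5
```

Request:
{"method": "send_rows", "body": {"series": [[[0,0,0],[0,0,0],0.3],[[0,0,0],[0,0,0],-0.2],[[0,0,0],[0,0,50],-0.2],[[0,0,8],[0,0,105],-0.2],[[0,0,18],[60,48,105],-0.2],[[0,0,28],[131,96.5,105],-0.2],[[0,0,38],[131,96.5,105],-0.2],[[0,0,48],[131,96.5,105],-0.2],[[0,0,48],[131,96.5,105],-0.2],[[0,0,48],[131,96.5,105],-0.2]]}}

```text
time_s: 60.5
eef_pos: [0.6502, -0.0522, 0.2009]
eef_rot: [-0.001, 0.433, 0.901, -0.0]
wrist_force: [-0.8, -0.3, 0.3]
opening: 0.597
grasp_force: 0.0
```

Run:
```python
from k import *
st(); d=camera('wrist')
for k in KN: print(line(d,k))
```

```text
t 60.5 pos [650.2 -52.2 200.9] yaw 128.7 q6 -0.94 F [-0.8 -0.3  0.3]
('fl', 'turn', np.float32(90.2), 'c', [531.7999877929688, -38.0], 'axis', [531.2, -38.9], 'size', 45.6, 3.6, 388)
('fr', 'turn', np.float32(90.3), 'c', [519.9000244140625, -146.6999969482422], 'axis', [519.3, -148.3], 'size', 46.2, 3.7, 243)
('bl', 'turn', np.float32(44.8), 'c', [650.0, -51.099998474121094], 'axis', [650.5, -51.9], 'size', 45.7, 3.4, 369)
('br', None)
```

Request:
{"method": "send_rows", "body": {"series": [[[0,0,0],[0,0,-50],-0.2],[[0,0,0],[0,0,-85],-0.2],[[0,0,0],[0,0,-105],-0.2],[[0,0,0],[0,0,-105],0.3],[[0,0,0],[0,0,-105],0.6],[[0,0,0],[0,0,-105],1],[[0,0,0],[0,0,-105],1],[[0,0,0],[0,0,-105],1]]}}

```text
time_s: 61.55
eef_pos: [0.6509, -0.0531, 0.0981]
eef_rot: [-0.0, 0.432, 0.902, -0.001]
wrist_force: [-5.1, -2.6, 3.6]
opening: 0.151
grasp_force: 59.3
```

Request:
{"method": "send_rows", "body": {"series": [[[0,0,-8],[0,0,0],1],[[0,0,-16],[0,0,0],1],[[0,0,-24],[0,0,0],1],[[0,0,-32],[0,0,0],1],[[0,0,-40],[0,0,0],1],[[0,0,-45],[0,0,0],1],[[0,0,-48],[0,0,0],1],[[0,0,-48],[0,0,0],1],[[0,0,-48],[0,0,0],1]]}}

```text
time_s: 62.68
eef_pos: [0.6501, -0.0534, 0.0981]
eef_rot: [-0.0, 0.76, 0.649, -0.001]
wrist_force: [-7.5, -4.6, 5.6]
opening: 0.149
grasp_force: 62.8
```

Request:
{"method": "send_rows", "body": {"series": [[[0,0,0],[0,0,0],0.3],[[0,0,0],[0,0,0],-0.2],[[0,0,0],[0,0,50],-0.2],[[0,0,0],[0,0,105],-0.2],[[0,0,0],[-50,-50,165],-0.2],[[0,0,0],[-65,-140,200],-0.2],[[0,0,0],[-65,-170,200],-0.2],[[0,0,0],[-65,-170,200],-0.2],[[0,0,0],[-65,-170,200],-0.2],[[0,0,0],[-65,-170,200],-0.2]]}}

```text
time_s: 63.92
eef_pos: [0.5855, -0.2207, 0.295]
eef_rot: [-0.002, 0.761, 0.649, 0.0]
wrist_force: [0.2, -0.5, -0.3]
opening: 0.599
grasp_force: 0.0
```

Run:
```python
from k import *
st(); d=camera('wrist'); t=camera('top'); s=camera('scene')
for k in KN: print(line(d,k),line(t,k,False)[:3])
for c in('wrist','top','scene'): print(c,lm('head_bar',c,n=1),lm('cassette1',c,n=4))
```

```text
t 63.925 pos [ 585.5 -220.7  295. ] yaw 80.9 q6 -0.39 F [ 0.2 -0.5 -0.3]
('fl', 'turn', np.float32(90.7), 'c', [531.7000122070312, -39.79999923706055], 'axis', [531.2, -38.9], 'size', 46.3, 3.7, 200) ('fl', None)
('fr', 'turn', np.float32(90.3), 'c', [519.7999877929688, -147.8000030517578], 'axis', [519.3, -148.3], 'size', 45.7, 4.1, 235) ('fr', None)
('bl', 'turn', np.float32(90.1), 'c', [650.2000122070312, -56.599998474121094], 'axis', [650.5, -51.9], 'size', 38.0, 3.7, 172) ('bl', None)
('br', 'turn', np.float32(90.4), 'c', [638.7999877929688, -160.10000610351562], 'axis', [638.6, -161.3], 'size', 45.5, 3.8, 227) ('br', None)
wrist [([461, -89, 81], 0.92)] []
top [([456, -85, 80], 0.91)] []
scene [([459, -90, 79], 0.91)] []
```

All four knobs are at 90°, the bar is at z≈80 mm (shut), no cassette is left outside, and the arm is clear.

```bash
python3 -c "
from bench import ctrl; print(ctrl.hand_in())"
```

```text
the job is handed in; nothing more can be done
None
```

The job is handed in with all three cassettes stacked in the press, the head fully shut and the four knobs tightened crosswise in two passes to their stops; the first grip on the third cassette failed and was redone, and I viewed 17 pictures, over the limit of 14.

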